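# Set up the jar labeller: filled jar in the lane, rail wound to it

## Task

Get the bench labeller ready for these jars. Of the two closed jars that look alike one is filled and one is empty: feel which by lifting, then set the filled one down gently, standing on the belt between the two guide rails, and likewise the empty one in the returns tray. Using the handwheel, not by pushing the rail, wind the movable rail in until the lane is about 4 mm wider than the 60 mm jar, so that the jar is guided but not pinched; leave the other things on the bench alone.

Things in the scene. Friction and masses are not known exactly. Their poses are not given: they have to be found in the camera images.
- labeller: bench jar labeller, fixed, white, 420 wide (y), 335 deep (x). Origin under it at bench level; x points from its front (handwheel side, facing the robot) to its back, z up. Deck 100 high from x -55 to 160, rubber belt on it with its top 110 high. Front panel slopes at 35 degrees, from (x -55, z 110) down to (x -175, z 26). Label head with reel, 245 high, stands behind the belt at y below -50
- lane (a point): point on the belt's top (110 above the bench) half-way along the rails, 32 behind the fixed rail's inner face: where a jar's axis is when centred in a 64 wide lane. x across the lane to the back, y along it, z up, as the labeller's. A jar may stand anywhere along the rails (up to 100 either way in y)
- fixed_face (a point): middle of the inner (back) face of the fixed front guide rail, an aluminium bar 260 long, 10 thick, from 8 to 30 above the belt. Axes as the labeller's, of which this is at x -40, y 70, z 129
- rail: movable guide rail, the back one: bar like the fixed one, parallel to it, same height. Origin on its inner face (towards the robot) at mid-height, 70 to the -y side of its middle, 129 above the bench. Lane width = 40 mm + this point's x in the labeller's frame. It pushes a jar it meets along the belt, up to the fixed rail
- handwheel (a joint): handwheel angle (rad): 0 = lane fully open, 104 mm; grows as the wheel turns clockwise seen by the operator facing the panel (looking along the wheel point's -z). Each radian brings the rail 12 mm in: lane width = 104 - 12 x angle (64 mm at 3.33 rad), end stop at 4.0. Stays where left; takes about 0.45 N m (7 N at the rim)
- wheel_center (a point): black handwheel on the sloping panel: centre of its rim. z = wheel axis, out of the panel, up and to the robot, 35 degrees from vertical. Rim: round bar 16 thick on a circle of radius 68 in the xy plane here, 58 off the panel. Hub 28 across, 10 above that plane. Spokes 12 thick at 0, 120, 240 degrees from x; x turns with the wheel and at joint 0 points straight up the slope
- jar_p_center (a point): closed white round plastic jar with ribbed grey screw lid, upright on the bench; body 60 across, lid 52 across and the top 22 high, 105 high in all. One of two that look alike: one full (0.33 to 0.49 kg), one empty (0.05 to 0.075 kg); only the weight tells which. This point: its centre, 52.5 above its underside; z along its axis, up
- jar_q_center (a point): closed white round plastic jar with ribbed grey screw lid, upright on the bench; body 60 across, lid 52 across and the top 22 high, 105 high in all. One of two that look alike: one full (0.33 to 0.49 kg), one empty (0.05 to 0.075 kg); only the weight tells which. This point: its centre, 52.5 above its underside; z along its axis, up
- tray: clear plastic open returns tray, fixed, 200 (x) by 160 (y) outside, 45 high, walls and floor about 4 thick, empty; origin at the centre of its underside on the bench
- amber: amber glass bottle with black cap, 62 diameter, 135 high; a bystander, loose, to be left alone; origin at the centre of its underside
- bluecup: blue plastic cup, 84 diameter, 100 high; a bystander, loose, to be left alone; origin at the centre of its underside
- spare_reel: spare roll of labels lying flat, 100 diameter, 45 high; a bystander, loose, to be left alone; origin at the centre of its underside
There are look-alikes about, which are no part of the job. What is shaped like the part that bears jar_q_center but green is not meant.

How it is judged (in metres and radians):
At the end, for the whole second after the job is handed in: the filled jar stands upright on the belt between the rails (it weighs on the labeller with over 2 N), the lane is 61.5 to 66.5 mm wide (1.5 to 6.5 mm of play), the empty jar stands upright on the tray's floor, wheel still, all released and at rest (x of rail in the frame of labeller between 0.0215 and 0.0265 m and velocity of joint handwheel between -0.05 and 0.05 rad/s and ((x of jar_p_center in the frame of labeller between -0.016 and 0.006 m and y of jar_p_center in the frame of labeller between -0.045 and 0.185 m and z of jar_p_center in the frame of labeller between 0.155 and 0.169 m and contact force between jar_p and labeller above 2 N and angle between each of jar_p_center, jar_q_center's own z axis and vertical below 0.1 rad and linear speed of each of jar_p, jar_q below 0.02 m/s and x of jar_q_center in the frame of tray between -0.07 and 0.07 m and y of jar_q_center in the frame of tray between -0.05 and 0.05 m and z of jar_q_center in the frame of tray between 0.05 and 0.064 m) or (x of jar_q_center in the frame of labeller between -0.016 and 0.006 m and y of jar_q_center in the frame of labeller between -0.045 and 0.185 m and z of jar_q_center in the frame of labeller between 0.155 and 0.169 m and contact force between jar_q and labeller above 2 N and angle between each of jar_q_center, jar_p_center's own z axis and vertical below 0.1 rad and linear speed of each of jar_q, jar_p below 0.02 m/s and x of jar_p_center in the frame of tray between -0.07 and 0.07 m and y of jar_p_center in the frame of tray between -0.05 and 0.05 m and z of jar_p_center in the frame of tray between 0.05 and 0.064 m))); the robot touches nothing.
It fails at once if a jar let fall (moving faster than 0.7 m/s while the fingers do not touch it: a fall of over about 25 mm) ((linear speed of jar_p above 0.7 m/s and contact force between the fingers and jar_p below 0.05 N) or (linear speed of jar_q above 0.7 m/s and contact force between the fingers and jar_q below 0.05 N)).
It fails at once if the movable rail pushed or pulled directly by the robot instead of by the handwheel (over 15 N) (contact force between any of the fingers, the arm and rail above 15 N).
It fails at once if a bystander (amber bottle, blue cup, spare reel) moved by more than 30 mm (distance of any of amber, bluecup, spare_reel from where it was at the start of the episode above 0.03 m).
It also fails if it takes over 72 s, if anything falls off the work surface, if the arm or the gripper's body presses on something with over 40 N, if the wrist force passes 120 N, or if a joint passes its speed limit or range.

## Robot

A 6-joint arm with a two-finger parallel gripper is mounted at the origin on the work surface. World frame = base frame: x ahead of the robot, y to its left, z up, the work surface at z = 0. Lengths are in m, angles in degrees, forces in N, time in s.
With the tool pointing down it reaches from about 0.3 to 0.825 m from the base axis. Payload 5.4 kg.
Tool frame: the origin (TCP) lies on the centre line of the jaws, within the pads' length; the fingertips stand 17 mm ahead of it and the grasp point (between the pads) lies 2 mm behind it; y points along the fingers, z is the direction in which the jaws open and shut, and the axes are right-handed (so a half turn about y gives the same grasp; the last joint's range is limited). The gripper opens to 92 mm and grips with 3 to 60 N. Pads are 20 mm wide; open, the fingers measure 128 mm over their backs; the gripper's body (75 mm by 189 mm) begins 69 mm behind the grasp point.
Start: joints at [-84.517, 9.076, 91.501, -0, 79.423, -12.038], TCP at [0.173, -0.548, 0.232] pointing down, gripper open.
Joint ranges: [-166.64, 166.64], [-54.1, 131.32], [10.49, 154.53], [-73.88, 253.88], [9.74, 151.15], [-171.62, 171.62]. Speed limits (degrees/s): [147.25, 147.25, 180, 180, 180, 180].

## Interface

Orientations are given as [roll, pitch, yaw] about the fixed x, y, z axes, in that order (R = Rz(yaw) Ry(pitch) Rx(roll)).
In Python, from workcell import bot, viewer gives the robot as it stands.
- The arm moves only by the tool send_rows, never from a script. Its argument "deltas" is a list of rows, each a list of 7 numbers: the turn, a rotation vector about the tool's x, y, z in degrees, then the shift along the tool's x, y, z in mm, then the opening, from -1 (shut) to 1 (fully open). A call has exactly 8 rows; each row shifts and turns the pose as measured when the row begins, along the tool's axes as they then stand; what a row does not reach is not made up. A row lasts 1/8 s, in which the tool goes at most 62.5 mm and 10.7 degrees, less where a joint would pass 70% of its speed; a pose out of reach is approached as far as the arm can. A call is refused whole if a number of a shift passes 62.5 or a number of a turn 10.7, either way. A call with a gripper value outside its range is refused whole. The fingers move at their own pace and stop on an object; the grip force is fixed at half the most. Time passes only in rows, so rows that do not move let the fingers close, or fill a call up. It gives the time, the measured TCP pose, the force and the opening at its end, in the units of the state.
- bot.sense(): the state, without advancing time (a new reading comes with each control period).
- viewer.camera(name): name is "side" or "top" or "wrist"; returns a dict with "img" (384x512x3 uint8, red, green, blue), "intrinsics" (3x3 intrinsics, pixels), "k1" (the pictures are not rectified: a ray, as slopes to the right and down, at radius r is drawn at 1 + k1 r^2 times it, then the intrinsics apply), "world_to_cam" (4x4, takes a point from world to camera coordinates). Camera axes: x right, y down, z forward; pixel columns grow to the right and rows downward; lengths in m; the calibration is good to about 2 mm. A picture is of the moment at which its call begins. There is no depth.
- bot.job_done(): hands the job in, once; it reports no verdict.
The state is a dict: "clock": time; "qpos": joint angles; "joint_vel": joint speeds; "tau": joint torques, N m; "position": TCP position; "tcp_rot": TCP orientation; "force": force on the tool from outside, world axes, zero at the start; "moment": the same for the moment, N m; "grip_width": finger opening in m.
Only numpy, scipy, OpenCV 4.12 (cv2) and the standard library are available. Lean on these libraries where they do the work, as an engineer would, in place of code of your own. Each camera call takes 0.05 s, during which the arm holds its last target.

## Working session

There is one attempt and no reset: what is moved stays moved. The work goes in short steps, Python scripts to look and compute and a tool call to move; the robot and the scene stay as the last step left them, time stands still between calls to the robot, and variables do not carry over. Pictures are saved under pics/ and viewed, and the job is handed in when it is done.

Besides the shell and the picture viewer there is one more tool, called after "Request:" as name(argument=value, ...), one argument or row to a line, values as JSON. send_rows: Moves the arm, as the interface text tells. Its arguments: {"type":"object","properties":{"deltas":{"type":"array"}},"required":["deltas"]}

```bash
ls; mkdir -p pics; python3 - <<'E'
from workcell import bot, viewer
import cv2,json
for n in ["side","top","wrist"]:
    c=viewer.camera(n); cv2.imwrite(f"pics/{n}0.png",c["img"][:,:,::-1])
    print(n,c["intrinsics"],c["k1"],c["world_to_cam"])
print(bot.sense())
E
```

```text
pics
side [[384.84798495   0.         254.56654234]
 [  0.         384.84798495 189.12591831]
 [  0.           0.           1.        ]] -0.12604337830501575 [[-0.86579815 -0.50029702 -0.00982135  0.48705779]
 [-0.35139188  0.62184698 -0.69987862  0.30119976]
 [ 0.35625457 -0.60250247 -0.71419427  1.26500282]
 [ 0.          0.          0.          1.        ]]
top [[421.57811865   0.         252.85621123]
 [  0.         421.57811865 200.71196658]
 [  0.           0.           1.        ]] -0.14777278537460067 [[ 2.32333822e-02 -9.99729984e-01  4.10672911e-04 -8.17162141e-02]
 [-9.98742529e-01 -2.32286841e-02 -4.44273398e-02  5.76507421e-01]
 [ 4.44248831e-02  6.22040863e-04 -9.99012534e-01  1.62855242e+00]
 [ 0.00000000e+00  0.00000000e+00  0.00000000e+00  1.00000000e+00]]
wrist [[326.89483635   0.         255.74199514]
 [  0.         326.89483635 188.58177226]
 [  0.           0.           1.        ]] -0.025240119492422858 [[ 3.01468883e-01 -9.53475845e-01 -5.71135168e-04 -5.73901571e-01]
 [-9.14626220e-01 -2.89354594e-01  2.82369962e-01 -3.16349238e-02]
 [-2.69398199e-01 -8.46033819e-02 -9.59305414e-01  3.90685429e-01]
 [ 0.00000000e+00  0.00000000e+00  0.00000000e+00  1.00000000e+00]]
{'clock': 0.15, 'qpos': array([-8.45165019e+01,  9.10247476e+00,  9.15537656e+01,  1.51526325e-03,
        7.94231237e+01, -1.20396517e+01]), 'joint_vel': array([ 0.08749825, -0.08847618, -0.21342254,  0.03243451,  0.09284861,
       -0.04072518]), 'tau': array([ 3.37846004e-04, -3.85916412e+01, -3.22435498e+01,  7.02667236e-02,
        3.51178029e-02, -8.78875221e-05]), 'position': array([ 0.17305424, -0.54787448,  0.23087956]), 'tcp_rot': array([-9.00773078e+01,  1.80108234e-02, -1.62477141e+02]), 'force': array([ 0.39409156, -0.15367319,  0.00776988]), 'moment': array([-0.03234962,  0.0362388 , -0.01753028]), 'grip_width': 0.09197311241962795}
```

View pics/side0.png

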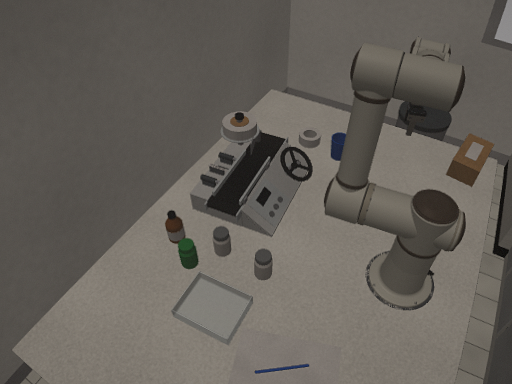

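View pics/top0.png

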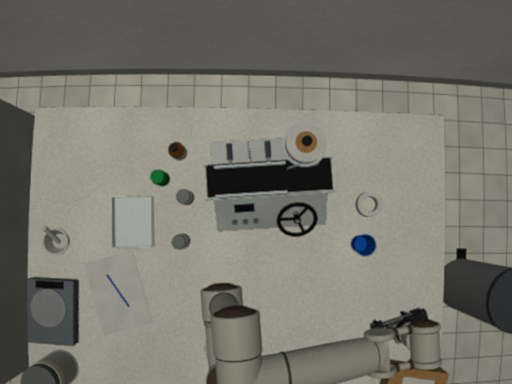

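View pics/wrist0.png

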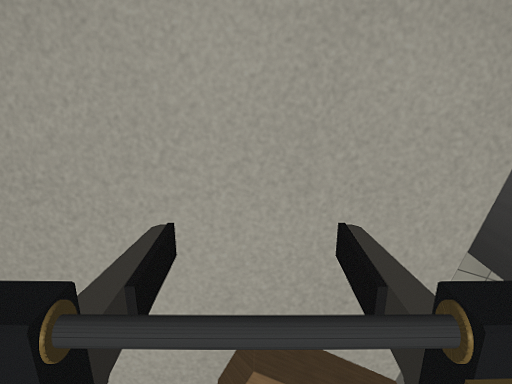

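```bash
python3 - <<'E'
import cv2
t=cv2.imread("pics/top0.png")
cv2.imwrite("pics/t_lab.png",cv2.resize(t[40:300,190:400],None,fx=2.3,fy=2.3,interpolation=cv2.INTER_CUBIC)[:600])
cv2.imwrite("pics/t_left.png",cv2.resize(t[90:230,40:230],None,fx=4,fy=4,interpolation=cv2.INTER_CUBIC))
E
```

```text
(no output)
```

View pics/t_lab.png

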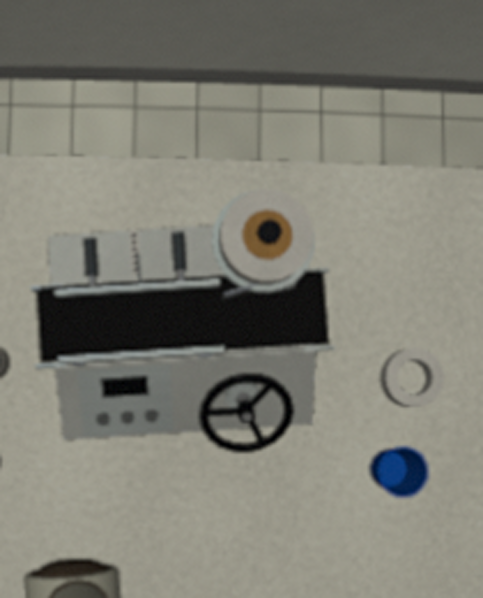

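View pics/t_left.png

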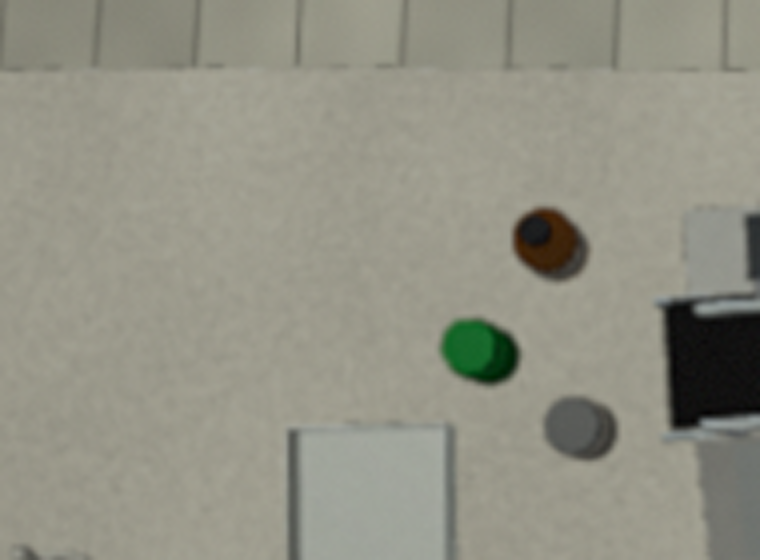

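The jar candidates in the top view are the grey lids at (184,197) and (180,241). The green one at (159,177), the amber bottle at (177,150) and the blue cup at (363,245) don't match the description. Next I'll take closer crops of the labeller and the jars.

```bash
cat > h.py <<'E'
import numpy as np, cv2, pickle
def calib(c): return dict(K=np.array(c["intrinsics"]),k1=c["k1"],T=np.array(c["world_to_cam"]))
def ray(c,u,v):
    K=c["K"]; xd=np.array([(u-K[0,2])/K[0,0],(v-K[1,2])/K[1,1]]); rd=np.linalg.norm(xd)
    r=rd
    for _ in range(50): r=rd/(1+c["k1"]*r*r)
    x=xd*(r/rd if rd>0 else 1)
    R=c["T"][:3,:3];t=c["T"][:3,3]
    d=R.T@np.array([x[0],x[1],1.]); return -R.T@t,d/np.linalg.norm(d)
def onz(c,u,v,z):
    o,d=ray(c,u,v); return o+d*(z-o[2])/d[2]
def proj(c,p):
    q=(c["T"][:3,:3]@np.atleast_2d(p).T).T+c["T"][:3,3]
    x=q[:,:2]/q[:,2:]; x=x*(1+c["k1"]*(x**2).sum(1,keepdims=True))
    return x*[c["K"][0,0],c["K"][1,1]]+[c["K"][0,2],c["K"][1,2]]
def crop(img,x0,y0,x1,y1,f,fn): 
    im=cv2.resize(img[y0:y1,x0:x1],None,fx=f,fy=f,interpolation=cv2.INTER_CUBIC)
    for x in range(x0//10*10+10,x1,10): cv2.putText(im,str(x),(int((x-x0+.5)*f)-8,8),0,.3,(0,0,255)); cv2.line(im,(int((x-x0+.5)*f),10),(int((x-x0+.5)*f),16),(0,0,255))
    for y in range(y0//10*10+10,y1,10): cv2.putText(im,str(y),(0,int((y-y0+.5)*f)+3),0,.3,(0,0,255)); cv2.line(im,(20,int((y-y0+.5)*f)),(26,int((y-y0+.5)*f)),(0,0,255))
    cv2.imwrite(fn,im)
def shoot(n,fn=None):
    from workcell import viewer
    c=viewer.camera(n); im=c["img"][:,:,::-1].copy()
    if fn: cv2.imwrite(fn,im); 
    d=calib(c); pickle.dump(d,open(f"{n}.pkl","wb")); return im,d
def load(n): return pickle.load(open(f"{n}.pkl","rb"))
E
python3 - <<'E'
from h import *
t,_=shoot("top","pics/top1.png"); s,_=shoot("side","pics/side1.png")
t=np.clip(t.astype(float)*1.5,0,255).astype('uint8');s=np.clip(s.astype(float)*1.8,0,255).astype('uint8')
crop(t,200,115,340,245,5.6,"pics/t1.png")
crop(s,180,100,325,240,4.2,"pics/s1.png")
crop(t,105,135,215,255,5,"pics/t2.png")
crop(s,155,200,285,345,4.1,"pics/s2.png")
E
```

```text
(no output)
```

View pics/t1.png

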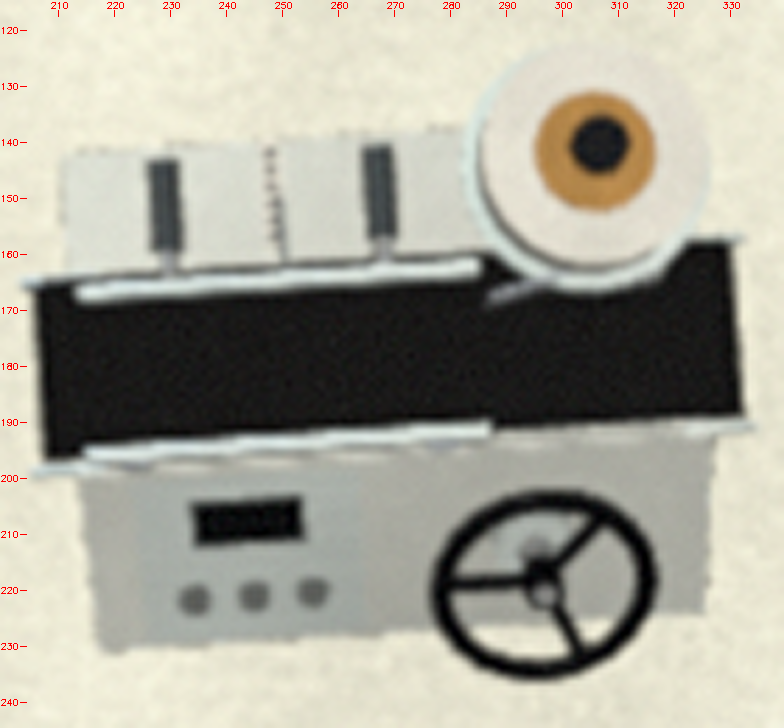

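View pics/s1.png

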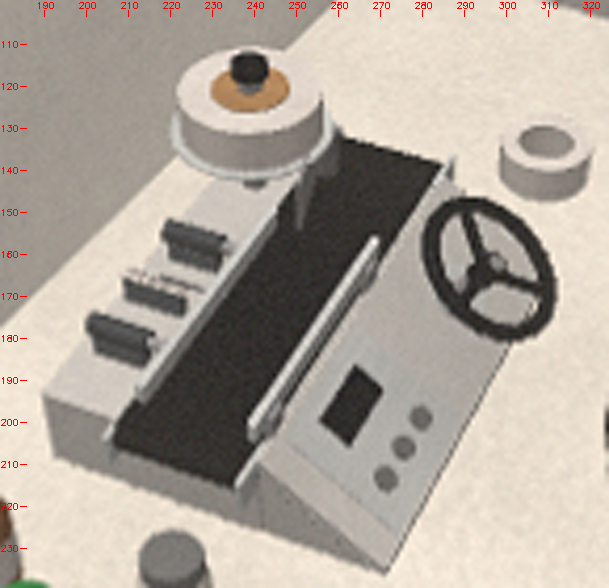

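View pics/t2.png

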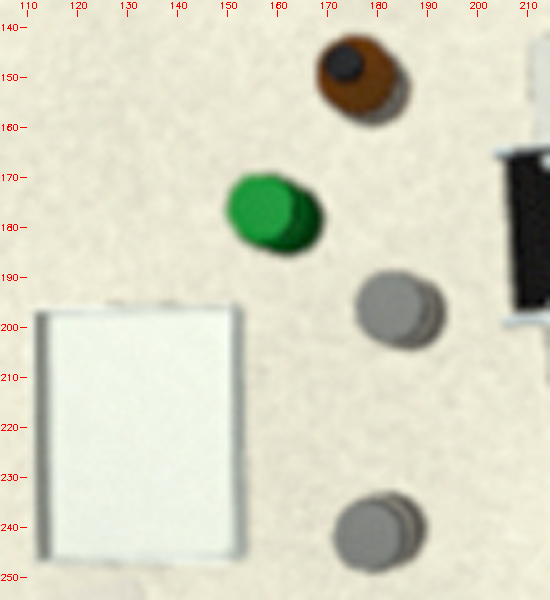

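View pics/s2.png

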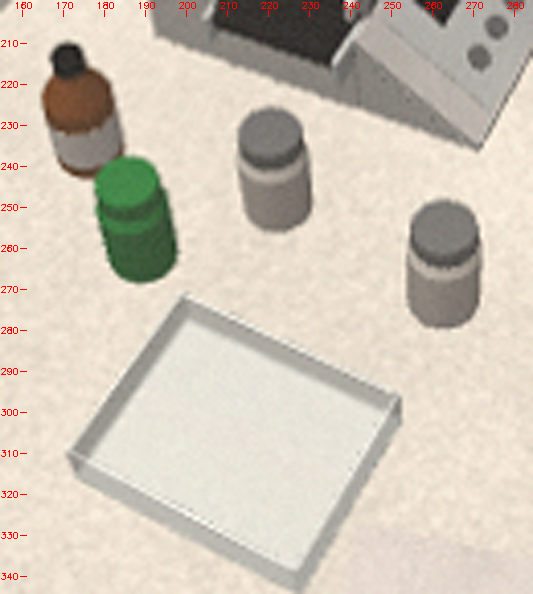

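```bash
cat > fit.py <<'E'
from h import *
from scipy.optimize import least_squares
T=load("top");S=load("side")
def tri(*obs):
    A=np.zeros((3,3));b=np.zeros(3)
    for c,u,v in obs:
        o,d=ray(c,u,v);P=np.eye(3)-np.outer(d,d);A+=P;b+=P@o
    p=np.linalg.solve(A,b); return p,[np.round(proj(c,p)[0]-[u,v],1) for c,u,v in obs]
if __name__=="__main__":
    print("jar A lid z.105", onz(T,183,196,.105), tri((T,183,196),(S,220.5,231)))
    print("jar B lid", onz(T,179,241.5,.105), tri((T,179,241.5),(S,263,254)))
    for p in [(112,197),(152.5,196),(154,246),(112.5,247)]: print("tray",onz(T,*p,.045))
    print([onz(S,*p,.045) for p in [(199.5,272),(252,297),(228,340),(171,311)]])
    # labeller
    L=np.array([[-.04,.2,.14],[-.04,-.06,.14],[-.05,.2,.14],[-.05,-.06,.14],[-.175,.21,.026],[-.175,-.21,.026]])
    uv=np.array([[214.7,194],[287,190.2],[215.2,196.8],[287.6,193.2],[217.8,231],[325.5,224.5]])
    def W(q,L): c,s=np.cos(q[2]),np.sin(q[2]); L=np.atleast_2d(L);return np.c_[q[0]+c*L[:,0]-s*L[:,1],q[1]+s*L[:,0]+c*L[:,1],L[:,2]]
    f=lambda q:np.r_[(proj(T,W(q,L))-uv).ravel(),(proj(S,W(q,L[4:5]))-[271.5,235]).ravel()]
    r=least_squares(f,[.6,-.2,0]);q=r.x;print("lab",q,np.degrees(q[2]),np.round(r.fun.reshape(-1,2),1))
    w,res=tri((T,296.5,219),(S,288,173));print("wheel",w,res)
    c,s=np.cos(q[2]),np.sin(q[2]);d=w[:2]-q[:2];print("wheel in lab",c*d[0]+s*d[1],-s*d[0]+c*d[1],w[2])
    for p in [(213.5,168.8),(285.5,164.3)]:
        a=onz(T,*p,.14);d=a[:2]-q[:2];print("rail",c*d[0]+s*d[1],-s*d[0]+c*d[1])
    for nm,(u,v,z) in dict(amber=(173.5,147,.135),cup=(365,245,.1),reel=(367,204,.045),green=(157,176,.105)).items(): print(nm,onz(T,u,v,z))
E
python3 fit.py
```

```text
jar A lid z.105 [0.58556244 0.18984493 0.105     ] (array([0.58471179, 0.18934688, 0.10498124]), [array([0.1, 0.2]), array([-0.3, -0. ])])
jar B lid [0.41760277 0.19991252 0.105     ] (array([0.41647957, 0.19954796, 0.10400719]), [array([0.1, 0.3]), array([-0.4, -0. ])])
tray [0.57852755 0.47901423 0.045     ]
tray [0.58599418 0.31852052 0.045     ]
tray [0.39411412 0.30683572 0.045     ]
tray [0.38489591 0.47063905 0.045     ]
[array([0.57972462, 0.3276782 , 0.045     ]), array([0.38600603, 0.32049758, 0.045     ]), array([0.37583388, 0.47455482, 0.045     ]), array([0.57436133, 0.4854364 , 0.045     ])]
lab [ 0.64868627 -0.12826302  0.08361241] 4.790638229966545 [[ 0.5  0.4]
 [ 0.3 -0.1]
 [ 0.1  0.4]
 [-0.1 -0.4]
 [-0.6  0.2]
 [ 0.1  0.1]
 [-0.6  0.1]]
wheel [ 0.52300632 -0.22923664  0.05675095] [array([-1.5, -3.3]), array([3.4, 0. ])]
wheel in lab -0.13367370331674064 -0.0901247014127504 0.05675094806987367
rail 0.05289545417383023 0.2009396339944378
rail 0.05349785249804185 -0.05962726892389818
amber [0.76238042 0.22592758 0.135     ]
cup [ 0.41939085 -0.48873795  0.1       ]
reel [ 0.57436471 -0.5089613   0.045     ]
green [0.65773599 0.28976211 0.105     ]
```

```bash
cat > wheel.py <<'E'
from fit import *
q=np.array([0.64868627,-0.12826302,0.08361241])
def W(L):
    c,s=np.cos(q[2]),np.sin(q[2]); L=np.atleast_2d(L);return np.c_[q[0]+c*L[:,0]-s*L[:,1],q[1]+s*L[:,0]+c*L[:,1],L[:,2]]
c35,s35=np.cos(np.radians(35)),np.sin(np.radians(35))
X=np.array([c35,0,s35]);Y=np.array([0,1.,0]);N=np.array([-s35,0,c35])
def ctr(s,y,h=.058): return np.array([-.055,0,.110])-s*X+[0,y,0]+h*N
def rimpt(s,y,th,r=.068,h=.058): 
    th=np.atleast_1d(th); return ctr(s,y,h)+r*(np.cos(th)[:,None]*X+np.sin(th)[:,None]*Y)
th=np.linspace(0,2*np.pi,361)
if __name__=="__main__":
    def f(p):
        s,y,h=p; out=[]
        for c,e in ((T,(276.8,317,203.2,236)),(S,(280.2,311.8,146.6,181.2))):
            uv=proj(c,W(rimpt(s,y,th,.068,h))); g=.008*c["K"][0,0]/np.mean((c["T"][:3,:3]@W(ctr(s,y)).T).T[:,2]+c["T"][2,3])
            m=uv.min(0);M=uv.max(0); out+=[m[0]-g-e[0],M[0]+g-e[1],m[1]-g-e[2],M[1]+g-e[3]]
        return np.array(out)
    r=least_squares(f,[.07,-.09,.058]);print(r.x,np.round(r.fun,1)); s,y,h=r.x
    r=least_squares(lambda p:f([p[0],p[1],.058]),[.07,-.09]);print(r.x,np.round(r.fun,1)); s,y=r.x
    print("centre lab",ctr(s,y),"world",W(ctr(s,y)))
    def g(a):
        a=-a[0]+np.radians([0,240,120]);return (proj(T,W(rimpt(s,y,a,.066)))-[[307.7,207],[303.1,232],[279,218.4]]).ravel()
    r=least_squares(g,[.9]);print("joint",r.x,np.round(r.fun,1))
E
python3 wheel.py
```

```text
[ 0.07674263 -0.09121423  0.05606054] [-0.5  0.7 -1.   1.1 -0.4  0.2 -0.1  0.4]
[ 0.07590175 -0.090421  ] [-0.6  0.6 -0.8  1.3 -0.4  0.3 -0.4  0.2]
centre lab [-0.15044251 -0.090421    0.11397536] world [[ 0.50632084 -0.23093234  0.11397536]]
joint [0.65734982] [0.5 0.6 0.4 1.1 0.  0.9]
```

```bash
cat > go.py <<'E'
import sys; from h import *
from scipy.spatial.transform import Rotation as Ro
from workcell import bot
def go(x,y,z,R=None):
    s=bot.sense(); R0=Ro.from_euler('xyz',s["tcp_rot"],degrees=True)
    R=R or R0
    print("rotvec tool deg",np.round((R0.inv()*R).as_rotvec(degrees=True),1),"shift in now-frame",np.round(R0.inv().apply(np.array([x,y,z])-s["position"])*1000,1),"in target frame",np.round(R.inv().apply(np.array([x,y,z])-s["position"])*1000,1))
    print("t",s["clock"],"pos",np.round(s["position"],4),"rot",np.round(s["tcp_rot"],1),"F",np.round(s["force"],2),"M",np.round(s["moment"],2),"w",round(s["grip_width"],4),"q",np.round(s["qpos"],1))
down=lambda yaw:Ro.from_euler('xyz',[-90,0,yaw],degrees=True)
if __name__=="__main__":
    a=[float(v) for v in sys.argv[1:]]; go(*a[:3],down(a[3]) if len(a)>3 else None)
E
python3 go.py .417 .1997 .26 -175.2
```

```text
rotvec tool deg [ 0.1 12.7 -0. ] shift in now-frame [-457.8  -28.2 -639.6] in target frame [-305.6  -28.8 -724.7]
t 0.25 pos [ 0.1731 -0.548   0.2312] rot [ -90.     0.  -162.5] F [-0.39 -0.26 -0.17] M [-0.02 -0.03  0.04] w 0.0916 q [-84.5   9.1  91.5  -0.   79.4 -12. ]
```

Request:
send_rows(
  deltas=[
    [0,6.4,0,-24,-15,-40,1],
    [0,6.3,0,-24,-14,-45,1],
    [0,0,0,-24,0,-56,1],
    [0,0,0,-24,0,-56,1],
    [0,0,0,-24,0,-56,1],
    [0,0,0,-24,0,-56,1],
    [0,0,0,-24,0,-56,1],
    [0,0,0,-24,0,-56,1],
  ],
)

```text
clock: 1.25
position: [0.3194, -0.0989, 0.2608]
tcp_rot: [-90.0, 0.2, -176.2]
force: [0.6, -0.1, -0.2]
grip_width: 0.0919
```

```bash
python3 go.py .417 .1997 .26 -175.2
```

```text
rotvec tool deg [ 0.  -1.  -0.2] shift in now-frame [-117.3    1.5 -291.4] in target frame [-122.3    0.8 -289.4]
t 1.25 pos [ 0.3194 -0.0989  0.2608] rot [ -90.     0.2 -176.2] F [ 0.58 -0.05 -0.19] M [ 0.02 -0.05  0.03] w 0.0919 q [-38.4 -32.5 123.6   0.2  88.8  47.8]
```

Request:
send_rows(
  deltas=[
    [0,-1,0,-20,0,-48,1],
    [0,0,0,-20,0,-48,1],
    [0,0,0,-20,0,-48,1],
    [0,0,0,-20,0,-48,1],
    [0,0,0,-20,0,-48,1],
    [0,0,0,-20,0,-48,1],
    [0,0,0,0,0,0,1],
    [0,0,0,0,0,0,1],
  ],
)

```text
clock: 2.25
position: [0.4162, 0.2121, 0.2619]
tcp_rot: [-89.9, 0.5, -174.7]
force: [1.0, 0.5, 0.1]
grip_width: 0.0919
```

```bash
python3 go.py .417 .1997 .07 -175.2; python3 -c "
from h import *
im,_=shoot('wrist','pics/w1.png');im2,_=shoot('top','pics/t3.png')"
```

```text
rotvec tool deg [-0.1  0.5 -0.5] shift in now-frame [  2.1 191.9  12. ] in target frame [  0.3 191.9  12.4]
t 2.25 pos [0.4162 0.2121 0.2619] rot [ -89.9    0.5 -174.7] F [1.02 0.51 0.14] M [0.03 0.05 0.  ] w 0.0919 q [ 12.3  -8.9 106.1  -0.2  82.3  97. ]
```

View pics/w1.png

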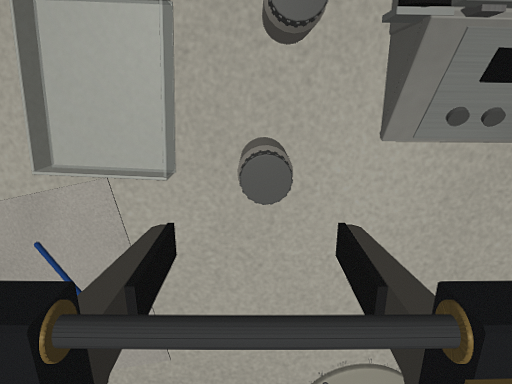

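The wrist view shows jar B's lid at (266,178), with jar A at the top, the tray at the left and the panel at the right.

```bash
python3 -c "
from h import *
c=load('wrist')
print('jarB',onz(c,266,178,.105),'jarA',onz(c,295.5,5,.105))
for p in [(172,0),(175,178),(35,173)]: print('tray',onz(c,*p,.045))"
```

```text
jarB [0.4182501  0.20216181 0.105     ] jarA [0.57268723 0.19239638 0.105     ]
tray [0.58086262 0.31296583 0.045     ]
tray [0.39375168 0.30445772 0.045     ]
tray [0.38475204 0.46897418 0.045     ]
```

Request:
send_rows(
  deltas=[
    [0,0.5,-0.5,1,30,11,1],
    [0,0,0,0,50,0,1],
    [0,0,0,0,50,0,1],
    [0,0,0,0,40,0,1],
    [0,0,0,0,20,0,1],
    [0,0,0,0,5,0,1],
    [0,0,0,0,0,0,1],
    [0,0,0,0,0,0,1],
  ],
)

```text
clock: 3.35
position: [0.4212, 0.1922, 0.0671]
tcp_rot: [-89.9, 0.7, -176.1]
force: [-1.6, 0.2, 0.7]
grip_width: 0.0919
```

```bash
python3 go.py .4178 .2005 .065 -175.2
```

```text
rotvec tool deg [-0.1 -0.9 -0.7] shift in now-frame [ 2.8  2.1 -8.5] in target frame [ 2.7  2.1 -8.5]
t 3.35 pos [0.4212 0.1922 0.0671] rot [ -89.9    0.7 -176.1] F [-1.55  0.2   0.66] M [ 0.08  0.07 -0.01] w 0.0919 q [  9.6   3.8 117.6  -0.2  58.   95.9]
```

Request:
send_rows(
  deltas=[
    [0,-0.8,-0.6,3,2,-8,1],
    [0,0,0,0,0,0,1],
    [0,0,0,0,0,0,-1],
    [0,0,0,0,0,0,-1],
    [0,0,0,0,0,0,-1],
    [0,0,0,0,0,0,-1],
    [0,0,0,0,0,0,-1],
    [0,0,0,0,0,0,-1],
  ],
)

```text
clock: 4.35
position: [0.4191, 0.2013, 0.0671]
tcp_rot: [-89.9, 0.3, -175.3]
force: [0.6, 0.4, 0.3]
grip_width: 0.0596
```

```bash
python3 go.py .4178 .2005 .065 -175.2
```

```text
rotvec tool deg [-0.1 -0.1 -0.3] shift in now-frame [1.3 2.1 0.7] in target frame [1.3 2.1 0.7]
t 4.35 pos [0.4191 0.2013 0.0671] rot [ -89.9    0.3 -175.3] F [0.61 0.39 0.25] M [0.1  0.07 0.  ] w 0.0596 q [ 1.08e+01  4.30e+00  1.17e+02 -1.00e-01  5.84e+01  9.61e+01]
```

Request:
send_rows(
  deltas=[
    [0,0,0,0,-10,0,-1],
    [0,0,0,0,-25,0,-1],
    [0,0,0,0,-40,0,-1],
    [0,0,0,0,-40,0,-1],
    [0,0,0,0,-30,0,-1],
    [0,0,0,0,-10,0,-1],
    [0,0,0,0,0,0,-1],
    [0,0,0,0,0,0,-1],
  ],
)

```text
clock: 5.35
position: [0.4137, 0.1998, 0.2231]
tcp_rot: [-89.8, -0.4, -175.3]
force: [-0.3, -0.3, -3.4]
grip_width: 0.0592
```

```bash
python3 go.py .484 .392 .24 -175.2; python3 go.py .649 -.03 .24 -175.2;python3 -c "
from h import *
im,_=shoot('wrist','pics/w2.png');
import time
from workcell import bot
print(bot.sense()['force'])"
```

```text
rotvec tool deg [-0.2 -0.1  0.4] shift in now-frame [ -85.8  -18.2 -185.6] in target frame [ -86.1  -16.9 -185.6]
t 5.35 pos [0.4137 0.1998 0.2231] rot [ -89.8   -0.4 -175.3] F [-0.35 -0.27 -3.45] M [-0.   -0.    0.01] w 0.0592 q [ 10.8  -7.9 109.6  -0.2  78.7  96.1]
rotvec tool deg [-0.2 -0.1  0.4] shift in now-frame [-215.5  -17.4  248.5] in target frame [-215.2  -16.9  248.7]
t 5.35 pos [0.4137 0.1998 0.2231] rot [ -89.8   -0.4 -175.3] F [-0.35 -0.27 -3.45] M [-0.   -0.    0.01] w 0.0592 q [ 10.8  -7.9 109.6  -0.2  78.7  96.1]
[-0.33309415 -0.33835233 -3.61358294]
```

View pics/w2.png

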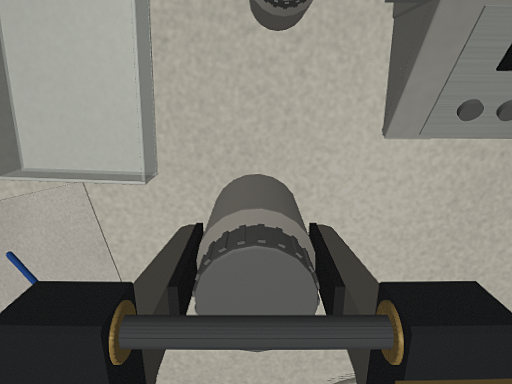

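Jar B pulls down with about 3.5 N, so it's the filled one. It goes on the belt.

Request:
send_rows(
  deltas=[
    [0,0,0,0,-30,0,-1],
    [0,0,0,-10,-12,12,-1],
    [0,0,0,-28,0,34,-1],
    [0,0,0,-34,0,42,-1],
    [0,0,0,-34,0,42,-1],
    [0,0,0,-34,0,42,-1],
    [0,0,0,-34,0,42,-1],
    [0,0,0,-20,0,26,-1],
  ],
)

```text
clock: 6.4
position: [0.6308, -0.0341, 0.2517]
tcp_rot: [-89.8, -1.3, -175.2]
force: [-0.3, 0.8, -2.6]
grip_width: 0.0593
```

```bash
python3 go.py .641 -.0386 .26 -175.2
```

```text
rotvec tool deg [-0.2  0.   1.3] shift in now-frame [-9.6 -8.5  5.4] in target frame [-9.8 -8.3  5.3]
t 6.4 pos [ 0.6308 -0.0341  0.2517] rot [ -89.8   -1.3 -175.2] F [-0.28  0.79 -2.61] M [ 0.02 -0.02  0.02] w 0.0593 q [-13.7  17.7  79.1  -0.6  84.4  71.5]
```

Request:
send_rows(
  deltas=[
    [-0.2,0,1.3,-7,0,4,-1],
    [0,0,0,0,0,0,-1],
    [0,0,0,0,0,0,-1],
    [0,0,0,0,0,0,-1],
    [0,0,0,0,0,0,-1],
    [0,0,0,0,0,0,-1],
    [0,0,0,0,0,0,-1],
    [0,0,0,0,0,0,-1],
  ],
)

```text
clock: 7.4
position: [0.6367, -0.0379, 0.2478]
tcp_rot: [-90.1, -0.3, -175.2]
force: [-0.0, 1.0, -3.6]
grip_width: 0.0594
```

```bash
python3 go.py .641 -.0386 .26 -175.2;python3 - <<'E'
from h import *
im,_=shoot('wrist'); cv2.imwrite('pics/w3.png',np.clip(im*1.4,0,255).astype('uint8'))
im,_=shoot('side'); im=np.clip(im*1.8,0,255).astype('uint8'); crop(im,180,100,325,240,4.2,"pics/s3.png")
E
```

```text
rotvec tool deg [0.1 0.  0.3] shift in now-frame [ -4.1 -12.2   1.1] in target frame [ -4.2 -12.2   1.1]
t 7.4 pos [ 0.6367 -0.0379  0.2478] rot [ -90.1   -0.3 -175.2] F [-0.02  1.   -3.59] M [ 0.03 -0.03 -0.02] w 0.0594 q [-14.3  18.   79.2   0.   83.2  70.9]
```

View pics/w3.png

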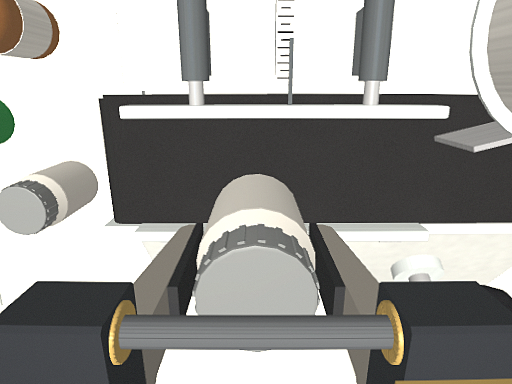

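View pics/s3.png

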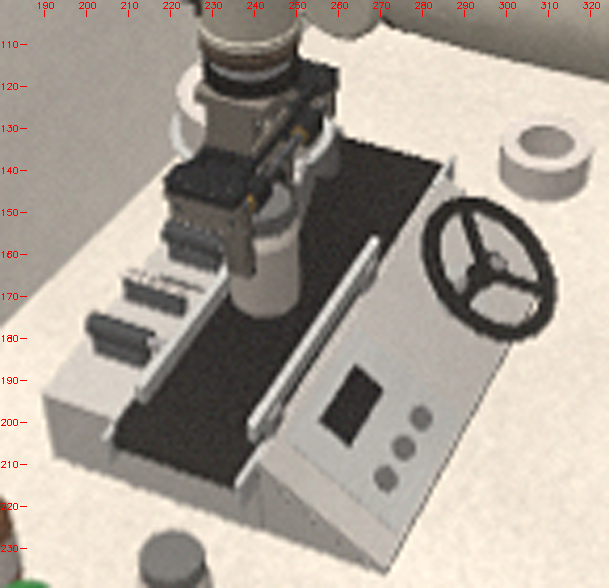

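```bash
python3 - <<'E'
from h import *
im=cv2.imread('pics/w3.png'); im=(im*0.7).astype('uint8')
crop(im,95,85,225,245,3.7,"pics/w3a.png"); crop(im,310,85,470,265,3.3,"pics/w3b.png")
E
```

```text
(no output)
```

View pics/w3a.png

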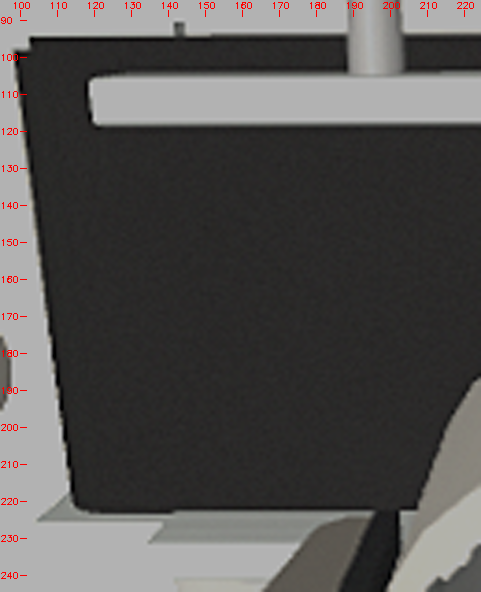

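View pics/w3b.png

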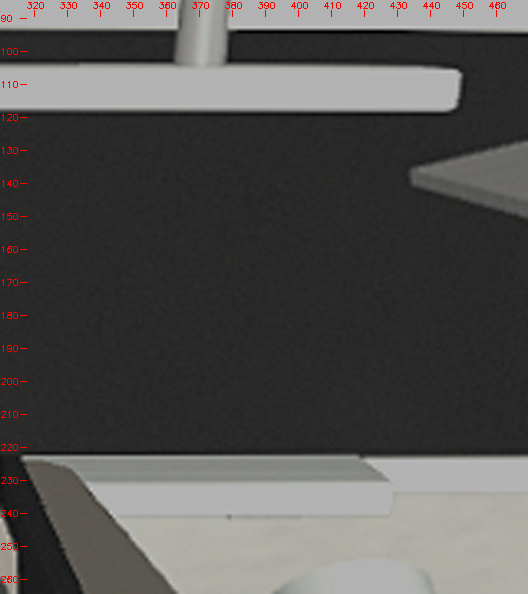

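```bash
python3 - <<'E'
from h import *
from wheel import q
c=load('wrist'); print("cam",ray(c,255,190))
def lab(p): d=p[:2]-q[:2];cs,s=np.cos(q[2]),np.sin(q[2]); return np.round([cs*d[0]+s*d[1],-s*d[0]+cs*d[1]],4)
for n,u,v,z in [("mov L",119.5,118.3,.14),("mov R",449,118,.14),("mov back",119,105,.14),("fix L?",150,230.5,.14),("fix R",428.5,230,.14),("fix outer",428,240.5,.14),("fixbot R",418,222.7,.118)]:
    print(n,onz(c,u,v,z),lab(onz(c,u,v,z)))
E
```

```text
cam (array([ 0.71726087, -0.03080559,  0.4000629 ]), array([-0.29095564, -0.02104924, -0.95650496]))
mov L [0.68769783 0.07439508 0.14      ] [0.0558 0.1987]
mov R [ 0.71019056 -0.18364177  0.14      ] [ 0.0567 -0.0603]
mov back [0.69787915 0.07447983 0.14      ] [0.066  0.1979]
fix L? [0.59379567 0.05109777 0.14      ] [-0.0397  0.1833]
fix R [ 0.61478198 -0.18990732  0.14      ] [-0.0389 -0.0586]
fix outer [ 0.60489032 -0.19187857  0.14      ] [-0.049  -0.0597]
fixbot R [ 0.61259242 -0.1916569   0.118     ] [-0.0413 -0.0602]
```

Request:
send_rows(
  deltas=[
    [0,0,0.3,-4,8,0,-1],
    [0,0,0,0,12,0,-1],
    [0,0,0,0,12,0,-1],
    [0,0,0,0,12,0,-1],
    [0,0,0,0,10,0,-1],
    [0,0,0,0,4,0,-1],
    [0,0,0,0,0,0,-1],
    [0,0,0,0,0,0,-1],
  ],
)

```text
clock: 8.5
position: [0.6403, -0.0374, 0.1842]
tcp_rot: [-90.2, -0.1, -175.2]
force: [0.3, 0.2, -3.5]
grip_width: 0.0592
```

```bash
python3 go.py .641 -.0386 .177 -175.2
```

```text
rotvec tool deg [0.2 0.  0.1] shift in now-frame [-0.6  7.2  1.3] in target frame [-0.6  7.2  1.2]
t 8.5 pos [ 0.6403 -0.0374  0.1842] rot [-9.020e+01 -1.000e-01 -1.752e+02] F [ 0.25  0.19 -3.52] M [-0.01 -0.01  0.06] w 0.0592 q [-14.2  20.9  82.7   0.1  76.5  71. ]
```

Request:
send_rows(
  deltas=[
    [0,0,0,0,2,0,-1],
    [0,0,0,0,2,0,-1],
    [0,0,0,0,1,0,-1],
    [0,0,0,0,1,0,-1],
    [0,0,0,0,1,0,-1],
    [0,0,0,0,1,0,-1],
    [0,0,0,0,0.5,0,-1],
    [0,0,0,0,0,0,-1],
  ],
)

```text
clock: 9.5
position: [0.6411, -0.0375, 0.1773]
tcp_rot: [-90.1, 0.0, -175.2]
force: [0.5, 0.5, -2.7]
grip_width: 0.0595
```

Request:
send_rows(
  deltas=[
    [0,0,0,0,1,0,-1],
    [0,0,0,0,1,0,-1],
    [0,0,0,0,0,0,-1],
    [0,0,0,0,0,0,-1],
    [0,0,0,0,0,0,1],
    [0,0,0,0,0,0,1],
    [0,0,0,0,0,0,1],
    [0,0,0,0,0,0,1],
  ],
)

```text
clock: 10.5
position: [0.6424, -0.0379, 0.1771]
tcp_rot: [-90.1, 0.2, -175.2]
force: [0.5, 0.0, -0.6]
grip_width: 0.0915
```

```bash
python3 go.py .585 .1895 .26 -175.2;python3 - <<'E'
from h import *
im,_=shoot('side'); im=np.clip(im*1.8,0,255).astype('uint8'); crop(im,180,100,325,240,4.2,"pics/s4.png")
E
```

```text
rotvec tool deg [ 0.1  0.  -0.2] shift in now-frame [  37.7  -82.9 -231.5] in target frame [  38.1  -82.9 -231.4]
t 10.5 pos [ 0.6424 -0.0379  0.1771] rot [ -90.1    0.2 -175.2] F [ 0.54  0.03 -0.56] M [-0.   0.1  0. ] w 0.0915 q [-14.2  21.3  83.1   0.1  75.4  71. ]
```

View pics/s4.png

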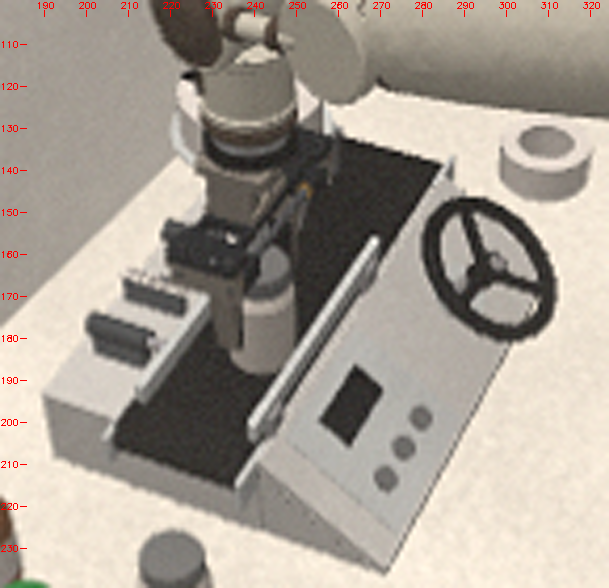

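The filled jar is standing on the belt at (242,175). I'll go up and across to jar A.

Request:
send_rows(
  deltas=[
    [0,0,0,0,-20,0,1],
    [0,0,0,0,-35,0,1],
    [0,0,0,2,-25,-20,1],
    [0,0,0,8,0,-45,1],
    [0,0,0,8,0,-50,1],
    [0,0,0,8,0,-50,1],
    [0,0,0,8,0,-35,1],
    [0,0,0,2,0,-10,1],
  ],
)

```text
clock: 11.55
position: [0.5906, 0.1727, 0.2729]
tcp_rot: [-90.0, 1.1, -175.3]
force: [0.5, -0.2, -0.8]
grip_width: 0.0919
```

```bash
python3 go.py .585 .1895 .065 -175.2;python3 - <<'E'
from h import *
im,c=shoot('wrist','pics/w5.png')
E
```

```text
rotvec tool deg [-0.  -0.1 -1.1] shift in now-frame [  8.3 207.8 -17.2] in target frame [  4.1 207.9 -17.2]
t 11.55 pos [0.5906 0.1727 0.2729] rot [ -90.     1.1 -175.3] F [ 0.48 -0.17 -0.79] M [0.03 0.02 0.04] w 0.0919 q [ 5.1 12.8 82.6 -0.  83.5 90.4]
```

View pics/w5.png

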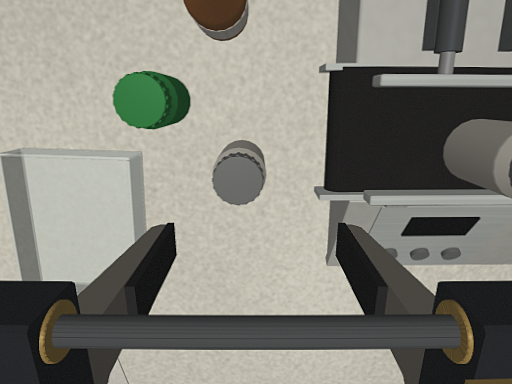

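The wrist view shows jar A's lid at (239,179), with the green jar at (150,100) and the belt end at (325,65)–(320,193).

```bash
python3 - <<'E'
from h import *
c=load('wrist'); print(onz(c,239,179,.105), onz(c,142,153,.045),onz(c,1,152,.045))
E
python3 go.py .585 .1895 .065 -175.2
```

```text
[0.58823041 0.18978804 0.105     ] [0.59571992 0.30796103 0.045     ] [0.58365495 0.47727858 0.045     ]
rotvec tool deg [-0.  -0.1 -1.1] shift in now-frame [  8.4 207.8 -16.9] in target frame [  4.2 208.  -16.9]
t 11.6 pos [0.5906 0.173  0.273 ] rot [ -90.     1.1 -175.3] F [-0.52  0.8   0.52] M [ 0.03  0.03 -0.01] w 0.092 q [ 5.1 12.8 82.6 -0.  83.5 90.4]
```

Request:
send_rows(
  deltas=[
    [0,0,-1,4,0,-14,1],
    [0,0,0,0,30,0,1],
    [0,0,0,0,45,0,1],
    [0,0,0,0,45,0,1],
    [0,0,0,0,20,0,1],
    [0,0,0,0,0,0,1],
    [0,0,0,0,0,0,1],
    [0,0,0,0,0,0,1],
  ],
)

```text
clock: 12.6
position: [0.591, 0.1826, 0.1342]
tcp_rot: [-90.0, 0.4, -175.9]
force: [0.8, -0.7, 0.3]
grip_width: 0.092
```

```bash
python3 go.py .586 .1897 .065 -175.2
```

```text
rotvec tool deg [-0.  -0.7 -0.4] shift in now-frame [ 4.9 69.2 -7.5] in target frame [ 4.4 69.2 -7.5]
t 12.6 pos [0.591  0.1826 0.1342] rot [ -90.     0.4 -175.9] F [ 0.82 -0.74  0.29] M [ 0.05  0.02 -0.01] w 0.092 q [ 6.  20.1 89.7 -0.1 69.8 91.9]
```

Request:
send_rows(
  deltas=[
    [0,-0.7,-0.4,5,12,-7,1],
    [0,0,0,0,25,0,1],
    [0,0,0,0,22,0,1],
    [0,0,0,0,8,0,1],
    [0,0,0,0,2,0,1],
    [0,0,0,0,0,0,-1],
    [0,0,0,0,0,0,-1],
    [0,0,0,0,0,0,-1],
  ],
)

```text
clock: 13.6
position: [0.5878, 0.1918, 0.0674]
tcp_rot: [-90.0, 0.4, -175.0]
force: [0.1, -0.1, -0.1]
grip_width: 0.0635
```

Request:
send_rows(
  deltas=[
    [0,0,0,0,0,0,-1],
    [0,0,0,0,0,0,-1],
    [0,0,0,0,0,0,-1],
    [0,0,0,0,0,0,-1],
    [0,0,0,0,-10,0,-1],
    [0,0,0,0,-20,0,-1],
    [0,0,0,0,-25,0,-1],
    [0,0,0,0,-10,0,-1],
  ],
)

```text
clock: 14.6
position: [0.5876, 0.1918, 0.1374]
tcp_rot: [-90.0, 0.5, -175.0]
force: [-0.8, -0.2, -1.6]
grip_width: 0.0596
```

```bash
python3 go.py .484 .394 .16 -175.2
```

```text
rotvec tool deg [ 0.   0.2 -0.5] shift in now-frame [  85.4  -23.3 -210.5] in target frame [  86.3  -22.6 -210.2]
t 14.6 pos [0.5876 0.1918 0.1374] rot [ -90.     0.5 -175. ] F [-0.83 -0.24 -1.64] M [-0.02  0.01 -0.03] w 0.0596 q [ 6.9 19.8 89.7 -0.  70.  91.9]
```

Request:
send_rows(
  deltas=[
    [0,0,0,0,-25,0,-1],
    [0,0,0,10,-20,-10,-1],
    [0,0,0,16,0,-38,-1],
    [0,0,0,18,0,-44,-1],
    [0,0,0,18,0,-44,-1],
    [0,0,0,16,0,-40,-1],
    [0,0,0,8,0,-18,-1],
    [0,0,0,0,0,0,-1],
  ],
)

```text
clock: 15.6
position: [0.4839, 0.3819, 0.189]
tcp_rot: [-90.1, 0.9, -175.1]
force: [0.2, -0.5, -0.1]
grip_width: 0.0593
```

```bash
python3 go.py .484 .394 .071 -175.2
python3 -c "
from h import *
im,c=shoot('wrist','pics/w6.png')"
```

```text
rotvec tool deg [ 0.1  0.1 -0.9] shift in now-frame [  0.7 118.  -11.9] in target frame [ -1.2 118.  -12. ]
t 15.6 pos [0.4839 0.3819 0.189 ] rot [ -90.1    0.9 -175.1] F [ 0.19 -0.52 -0.11] M [0.02 0.02 0.04] w 0.0593 q [ 27.2  16.4  87.8  -0.3  74.9 112.4]
```

View pics/w6.png

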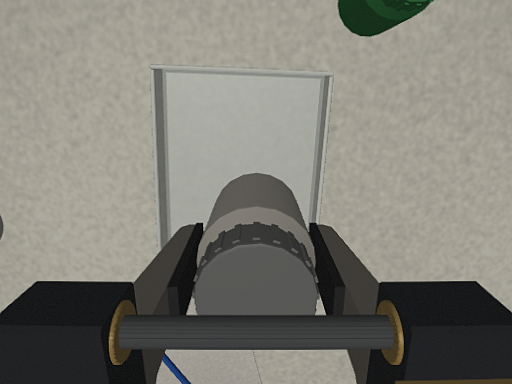

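The tray is centred under the jar, with its far wall at row 68. Lowering the jar.

Request:
send_rows(
  deltas=[
    [0,0,-0.9,0,10,-10,-1],
    [0,0,0,0,22,0,-1],
    [0,0,0,0,26,0,-1],
    [0,0,0,0,22,0,-1],
    [0,0,0,0,14,0,-1],
    [0,0,0,0,4,0,-1],
    [0,0,0,0,0,0,-1],
    [0,0,0,0,0,0,-1],
  ],
)

```text
clock: 16.65
position: [0.4892, 0.3869, 0.0863]
tcp_rot: [-90.0, -0.1, -175.8]
force: [0.2, 0.5, -0.1]
grip_width: 0.0592
```

```bash
python3 go.py .484 .394 .0715 -175.2
```

```text
rotvec tool deg [ 0.  -0.6  0.1] shift in now-frame [ 4.6 14.8 -7.4] in target frame [ 4.6 14.8 -7.5]
t 16.65 pos [0.4892 0.3869 0.0863] rot [-9.000e+01 -1.000e-01 -1.758e+02] F [ 0.15  0.5  -0.09] M [ 0.04  0.   -0.02] w 0.0592 q [ 27.2  24.4  90.    0.   65.7 113. ]
```

Request:
send_rows(
  deltas=[
    [0,0,0,4,4,-4,-1],
    [0,0,0,0,4,0,-1],
    [0,0,0,0,3,0,-1],
    [0,0,0,0,1.5,0,-1],
    [0,0,0,0,1,0,-1],
    [0,0,0,0,0.5,0,-1],
    [0,0,0,0,0,0,-1],
    [0,0,0,0,0,0,-1],
  ],
)

```text
clock: 17.65
position: [0.4854, 0.3916, 0.0731]
tcp_rot: [-90.1, 0.1, -175.8]
force: [0.2, -0.2, -0.8]
grip_width: 0.0596
```

Request:
send_rows(
  deltas=[
    [0,0,0,0,1,0,-1],
    [0,0,0,0,1,0,-1],
    [0,0,0,0,0.5,0,-1],
    [0,0,0,0,0,0,-1],
    [0,0,0,0,0,0,1],
    [0,0,0,0,0,0,1],
    [0,0,0,0,0,0,1],
    [0,0,0,0,0,0,1],
  ],
)

```text
clock: 18.65
position: [0.4858, 0.3918, 0.0711]
tcp_rot: [-90.1, 0.1, -175.8]
force: [-0.1, -0.2, 0.3]
grip_width: 0.0921
```

```bash
python3 - <<'E'
from go import *
from wheel import *
s,y=.0759,-.0904
Rl=Ro.from_euler('z',np.degrees(q[2]),degrees=True)
for th in (125,110,0,-30):
    t=np.radians(th); p=W(rimpt(s,y,t))[0]
    rad=Rl.apply(np.cos(t)*X+np.sin(t)*Y); n=Rl.apply(N)
    for sg in (1,-1):
        z=sg*rad; yy=-n; xx=np.cross(yy,z); R=Ro.from_matrix(np.c_[xx,yy,z]); print(th,sg,p,p+n*.09,np.round(R.as_euler('xyz',degrees=True),1)); go(*(p+n*.09),R)
E
```

```text
125 1 [ 0.4698306  -0.17807182  0.09160505] [ 0.41838906 -0.18238302  0.16532874] [-111.9  -28.    45.3]
rotvec tool deg [-43.7 138.7  13.7] shift in now-frame [109.4 -95.4 567.5] in target frame [-357.9 -143.2 -441. ]
t 18.65 pos [0.4858 0.3918 0.0711] rot [-9.010e+01  1.000e-01 -1.758e+02] F [-0.06 -0.24  0.3 ] M [ 0.03  0.04 -0.  ] w 0.0921 q [2.780e+01 2.550e+01 9.050e+01 1.000e-01 6.390e+01 1.135e+02]
125 -1 [ 0.4698306  -0.17807182  0.09160505] [ 0.41838906 -0.18238302  0.16532874] [ -68.1   28.  -134.7]
rotvec tool deg [ 10.6 -34.5  33.8] shift in now-frame [109.4 -95.4 567.5] in target frame [ 357.9 -143.2  441. ]
t 18.65 pos [0.4858 0.3918 0.0711] rot [-9.010e+01  1.000e-01 -1.758e+02] F [-0.06 -0.24  0.3 ] M [ 0.03  0.04 -0.  ] w 0.0921 q [2.780e+01 2.550e+01 9.050e+01 1.000e-01 6.390e+01 1.135e+02]
110 1 [ 0.48199922 -0.1688265   0.10063649] [ 0.43055768 -0.1731377   0.17436017] [-103.5  -32.6   28.7]
rotvec tool deg [-48.1 152.8   8.4] shift in now-frame [  96.6 -104.4  559.2] in target frame [-214.  -143.2 -516.3]
t 18.65 pos [0.4858 0.3918 0.0711] rot [-9.010e+01  1.000
[... 1494 characters left out ...]
2 -58.6  31.7] shift in now-frame [  28.3 -151.5  656.3] in target frame [ 539.5 -143.2  378.1]
t 18.65 pos [0.4858 0.3918 0.0711] rot [-9.010e+01  1.000e-01 -1.758e+02] F [-0.06 -0.24  0.3 ] M [ 0.03  0.04 -0.  ] w 0.0921 q [2.780e+01 2.550e+01 9.050e+01 1.000e-01 6.390e+01 1.135e+02]
-30 -1 [ 0.55723114 -0.26076379  0.14775413] [ 0.50578961 -0.26507499  0.22147781] [-121.2  -16.7   69.5]
rotvec tool deg [-36.3 115.1  20.9] shift in now-frame [  28.3 -151.5  656.3] in target frame [-539.5 -143.2 -378.1]
t 18.65 pos [0.4858 0.3918 0.0711] rot [-9.010e+01  1.000e-01 -1.758e+02] F [-0.06 -0.24  0.3 ] M [ 0.03  0.04 -0.  ] w 0.0921 q [2.780e+01 2.550e+01 9.050e+01 1.000e-01 6.390e+01 1.135e+02]
```

Request:
send_rows(
  deltas=[
    [0,0,0,0,-20,0,1],
    [0,0,0,0,-50,0,1],
    [0,0,0,0,-55,0,1],
    [0,0,0,0,-45,20,1],
    [0,0,0,0,0,50,1],
    [0,0,0,0,0,60,1],
    [0,0,0,0,0,60,1],
    [0,0,0,0,0,60,1],
  ],
)

```text
clock: 19.65
position: [0.5065, 0.1394, 0.2592]
tcp_rot: [-90.2, 1.1, -175.3]
force: [0.9, -0.0, 0.1]
grip_width: 0.0918
```

```bash
cat > wt.py <<'E'
import sys
from go import *
from wheel import *
s,y=.0759,-.0904
Rl=Ro.from_euler('z',np.degrees(q[2]),degrees=True)
def tgt(th,off,r=.068):
    t=np.radians(th); p=W(rimpt(s,y,t,r))[0]
    rad=Rl.apply(np.cos(t)*X+np.sin(t)*Y); n=Rl.apply(N)
    R=Ro.from_matrix(np.c_[np.cross(-n,rad),-n,rad]); return p+n*off,R
if __name__=="__main__":
    p,R=tgt(float(sys.argv[1]),float(sys.argv[2])); print(np.round(p,4)); go(*p,R)
E
python3 wt.py 20 .1
python3 -c "
from h import *
im,c=shoot('side'); crop(np.clip(im*1.8,0,255).astype('uint8'),155,130,305,345,2.7,'pics/s7.png')"
```

```text
[ 0.4994 -0.2082  0.2325]
rotvec tool deg [  32.6 -106.5   22.6] shift in now-frame [ 36.   24.7 345.9] in target frame [ 309.6    1.1 -160.5]
t 19.65 pos [0.5065 0.1394 0.2592] rot [ -90.2    1.1 -175.3] F [ 0.93 -0.03  0.1 ] M [ 0.   -0.02  0.03] w 0.0918 q [ 2.  -0.3 98.3  0.3 81.  87.3]
```

View pics/s7.png

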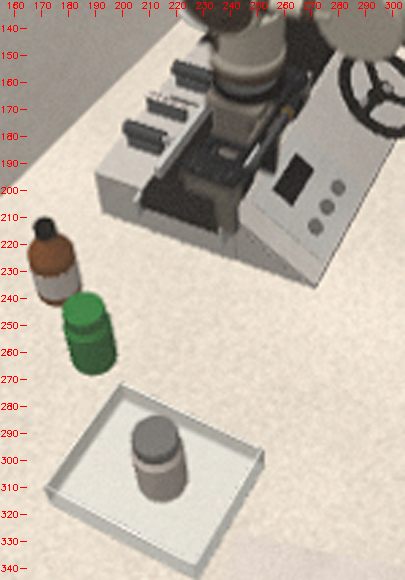

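The empty jar stands upright in the tray at (213,290).

Request:
send_rows(
  deltas=[
    [0,0,0,5,0,60,1],
    [0,0,0,5,0,60,1],
    [0,0,0,5,0,60,1],
    [0,0,0,5,0,60,1],
    [0,0,0,5,0,40,1],
    [3,-9.7,2.1,0,0,0,1],
    [3,-9.7,2.1,0,0,0,1],
    [3,-9.7,2.1,0,0,0,1],
  ],
)

```text
clock: 20.7
position: [0.5059, -0.154, 0.273]
tcp_rot: [-78.0, 5.3, -145.4]
force: [0.3, -0.1, 0.7]
grip_width: 0.0921
```

Request:
send_rows(
  deltas=[
    [3,-9.7,2.1,0,0,0,0],
    [3,-9.7,2.1,0,0,0,0],
    [3,-9.7,2.1,0,0,0,0],
    [3,-9.7,2.1,0,0,0,-0.1],
    [3,-9.7,2.1,0,0,0,-0.1],
    [3,-9.7,2.1,0,0,0,-0.1],
    [3,-9.7,2.1,0,0,0,-0.1],
    [0,0,0,0,0,0,-0.1],
  ],
)

```text
clock: 21.7
position: [0.5074, -0.1518, 0.2865]
tcp_rot: [-55.6, -10.5, -75.9]
force: [0.1, -0.2, 0.0]
grip_width: 0.0413
```

```bash
python3 wt.py 20 .1
```

```text
[ 0.4994 -0.2082  0.2325]
rotvec tool deg [ 0.3 -6.4  3.3] shift in now-frame [ 42.   39.5 -53.2] in target frame [ 38.   36.9 -57.9]
t 21.7 pos [ 0.5074 -0.1518  0.2865] rot [-55.6 -10.5 -75.9] F [ 0.1  -0.23  0.01] M [ 0.02  0.21 -0.05] w 0.0413 q [-43.8 -25.9 122.9  27.9  58.4 -70.7]
```

Request:
send_rows(
  deltas=[
    [0.3,-6.4,3.3,14,12,-16,-0.1],
    [0,0,0,14,12,-20,-0.1],
    [0,0,0,8,8,-12,-0.1],
    [0,0,0,0,0,0,-0.1],
    [0,0,0,0,0,0,-0.1],
    [0,0,0,0,0,0,-0.1],
    [0,0,0,0,0,0,-0.1],
    [0,0,0,0,0,0,-0.1],
  ],
)

```text
clock: 22.7
position: [0.5037, -0.2017, 0.248]
tcp_rot: [-56.6, -11.4, -69.1]
force: [-0.1, -0.1, 0.7]
grip_width: 0.0415
```

```bash
python3 wt.py 20 .1; python3 -c "
from h import *
im,c=shoot('wrist','pics/w8.png')"
```

```text
[ 0.4994 -0.2082  0.2325]
rotvec tool deg [ 0.  -0.4  0.3] shift in now-frame [  1.3   9.9 -14.2] in target frame [  1.3   9.9 -14.2]
t 22.7 pos [ 0.5037 -0.2017  0.248 ] rot [-56.6 -11.4 -69.1] F [-0.05 -0.09  0.73] M [-0.08  0.17  0.02] w 0.0415 q [-50.9 -18.1 121.5  33.3  59.4 -88.2]
```

View pics/w8.png

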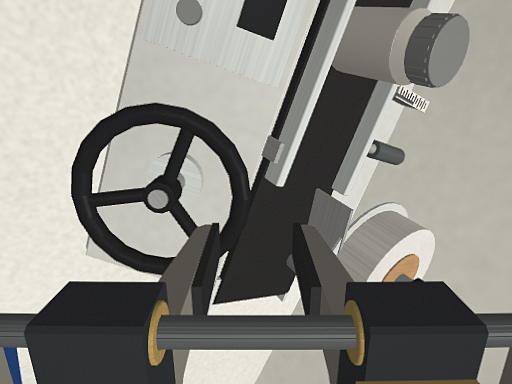

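```bash
python3 - <<'E'
from wheel import *
im=cv2.imread('pics/w8.png'); c=load('wrist'); s,y=.0759,-.0904
for p in proj(c,W(rimpt(s,y,th[::6]))): cv2.circle(im,tuple(int(round(v)) for v in p),1,(0,0,255),-1)
a=0.70
for k in (0,120,240):
  for r in (.02,.03,.04,.05): 
    p=proj(c,W(rimpt(s,y,np.radians(k)-a,r)))[0]; cv2.circle(im,tuple(int(round(v)) for v in p),1,(0,255,0),-1)
cv2.imwrite('pics/w8o.png',cv2.resize(im[80:300,50:330],None,fx=2.6,fy=2.6))
E
```

```text
(no output)
```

View pics/w8o.png

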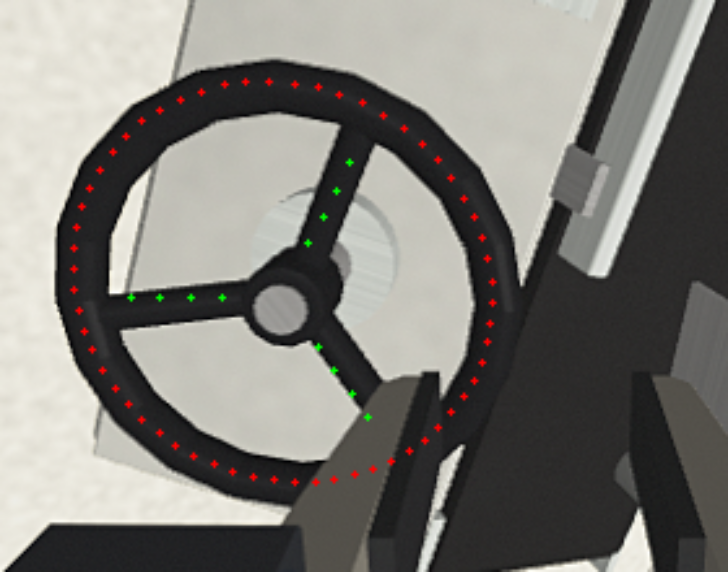

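Request:
send_rows(
  deltas=[
    [0,-0.4,0.3,1,10,-11,-0.1],
    [0,0,0,0,16,0,-0.1],
    [0,0,0,0,20,0,-0.1],
    [0,0,0,0,12,0,-0.1],
    [0,0,0,0,0,0,-0.1],
    [0,0,0,0,0,0,-0.1],
    [0,0,0,0,0,0,-0.1],
    [0,0,0,0,0,0,-0.1],
  ],
)

```text
clock: 23.75
position: [0.5303, -0.2055, 0.196]
tcp_rot: [-56.6, -11.5, -68.7]
force: [0.7, 0.2, -0.6]
grip_width: 0.0414
```

```bash
python3 wt.py 20 -.002
```

```text
[ 0.5577 -0.2033  0.149 ]
rotvec tool deg [-0.   0.1  0.2] shift in now-frame [-1.7 54.3 -4.2] in target frame [-1.5 54.3 -4.2]
t 23.75 pos [ 0.5303 -0.2055  0.196 ] rot [-56.6 -11.5 -68.7] F [ 0.68  0.22 -0.64] M [-0.02  0.16  0.  ] w 0.0414 q [-48.4 -10.  121.2  35.8  51.7 -91.6]
```

Request:
send_rows(
  deltas=[
    [0,0,0,0,12,-3,-0.1],
    [0,0,0,0,18,0,-0.1],
    [0,0,0,0,16,0,-0.1],
    [0,0,0,0,6,0,-0.1],
    [0,0,0,0,2,0,-0.1],
    [0,0,0,0,0,0,-0.1],
    [0,0,0,0,0,0,-0.1],
    [0,0,0,0,0,0,-0.1],
  ],
)

```text
clock: 24.75
position: [0.5602, -0.2053, 0.1483]
tcp_rot: [-56.6, -11.7, -68.7]
force: [-0.5, 0.6, 1.0]
grip_width: 0.041
```

```bash
python3 wt.py 20 -.002;  python3 -c "
from h import *
im,c=shoot('wrist','pics/w9.png')"
```

```text
[ 0.5577 -0.2033  0.149 ]
rotvec tool deg [-0.   0.1  0.4] shift in now-frame [-2.6 -1.9 -0.7] in target frame [-2.6 -1.9 -0.7]
t 24.75 pos [ 0.5602 -0.2053  0.1483] rot [-56.6 -11.7 -68.7] F [-0.55  0.55  1.01] M [-0.04  0.21  0.  ] w 0.041 q [-45.3  -1.5 119.5  38.7  44.4 -94.1]
```

View pics/w9.png

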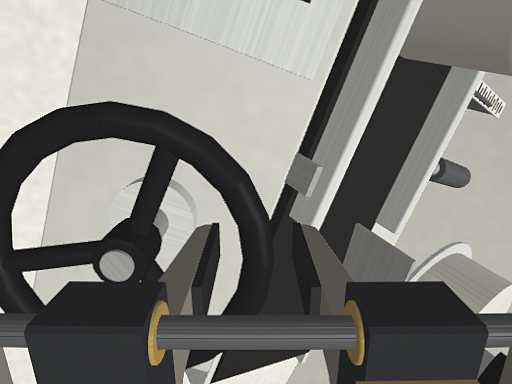

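The rim lies between the fingers, at (255,270). Closing.

Request:
send_rows(
  deltas=[
    [0,0,0,0,0,0,-1],
    [0,0,0,0,0,0,-1],
    [0,0,0,0,0,0,-1],
    [0,0,0,0,0,0,-1],
    [0,0,0,0,0,0,-1],
    [0,0,0,0,0,0,-1],
    [0,0,0,0,0,0,-1],
    [0,0,0,0,0,0,-1],
  ],
)

```text
clock: 25.8
position: [0.5606, -0.2053, 0.149]
tcp_rot: [-56.5, -11.7, -68.8]
force: [0.7, 0.7, 0.5]
grip_width: 0.0153
```

```bash
python3 wt.py 20 -.002
```

```text
[ 0.5577 -0.2033  0.149 ]
rotvec tool deg [-0.1  0.1  0.4] shift in now-frame [-2.9 -1.6 -1.3] in target frame [-2.9 -1.5 -1.3]
t 25.8 pos [ 0.5606 -0.2053  0.149 ] rot [-56.5 -11.7 -68.8] F [0.69 0.7  0.51] M [ 0.03  0.11 -0.03] w 0.0153 q [-45.3  -1.5 119.5  38.8  44.4 -94.1]
```

Request:
send_rows(
  deltas=[
    [0,3,0,3.5,0,-0.1,-1],
    [0,6,0,7.1,0,-0.4,-1],
    [0,6,0,7.1,0,-0.4,-1],
    [0,6,0,7.1,0,-0.4,-1],
    [0,6,0,7.1,0,-0.4,-1],
    [0,3,0,3.5,0,-0.1,-1],
    [0,0,0,0,0,0,-1],
    [0,0,0,0,0,0,-1],
  ],
)

```text
clock: 26.8
position: [0.5657, -0.2374, 0.1506]
tcp_rot: [-55.3, 5.9, -93.6]
force: [1.3, 1.1, 0.3]
grip_width: 0.0162
```

```bash
cat > wa.py <<'E'
from wt import *
s_=bot.sense(); c=W(ctr(s,y,.058))[0]; d=Rl.inv().apply(s_["position"]-c); u,v,n=d@X,d@Y,d@N
R=Ro.from_euler('xyz',s_["tcp_rot"],degrees=True); z=Rl.inv().apply(R.apply([0,0,1])); yy=Rl.inv().apply(R.apply([0,1,0]))
print("pos theta %.1f r %.1fmm n %.1fmm; tool theta %.1f tilt err along X %.1f Y %.1f deg"%(np.degrees(np.arctan2(v,u)),1e3*np.hypot(u,v),1e3*n,np.degrees(np.arctan2(z@Y,z@X)),np.degrees(yy@X),np.degrees(yy@Y)))
print("F",np.round(s_["force"],1),"M",np.round(s_["moment"],2),"w",s_["grip_width"],"q",np.round(s_["qpos"],1),"t",s_["clock"])
E
python3 wa.py
```

```text
pos theta -9.4 r 70.0mm n -3.6mm; tool theta -10.3 tilt err along X 0.1 Y 0.1 deg
F [1.3 1.1 0.3] M [-0.22  0.03  0.31] w 0.01621818019508166 q [-47.8   1.8 115.9  39.1  46.5 -65.9] t 26.8
```

Request:
send_rows(
  deltas=[
    [0,4,0,4.7,0,-0.2,-1],
    [0,7,0,8.3,0,-0.5,-1],
    [0,7,0,8.3,0,-0.5,-1],
    [0,7,0,8.3,0,-0.5,-1],
    [0,7,0,8.3,0,-0.5,-1],
    [0,7,0,8.3,0,-0.5,-1],
    [0,4,0,4.7,0,-0.2,-1],
    [0,0,0,0,0,0,-1],
  ],
)

```text
clock: 27.8
position: [0.5487, -0.2818, 0.1361]
tcp_rot: [-67.4, 27.7, -133.5]
force: [0.4, -0.9, -1.8]
grip_width: 0.0159
```

```bash
python3 wa.py; python3 -c "
from h import *
im,c=shoot('side'); crop(np.clip(im*1.8,0,255).astype('uint8'),180,100,325,240,4.2,'pics/s10.png')"
```

```text
pos theta -51.1 r 69.7mm n -3.7mm; tool theta -53.9 tilt err along X 0.2 Y -0.1 deg
F [ 0.4 -0.9 -1.8] M [-0.52  0.39  0.13] w 0.01588443145373531 q [-53.    4.9 114.6  41.   47.9 -28.7] t 27.8
```

View pics/s10.png

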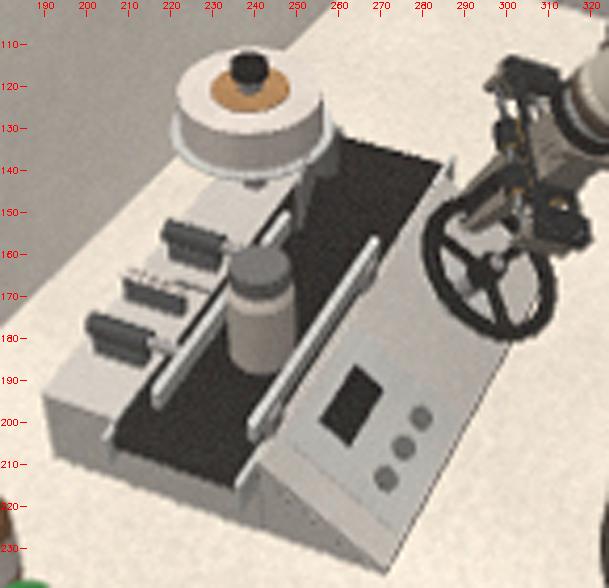

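The rail has moved in and the jar is upright, so I'll keep turning.

Request:
send_rows(
  deltas=[
    [0,4,0,4.8,0,-0.2,-1],
    [0,6.5,0,8.3,0,-0.5,-1],
    [0,6.5,0,8.3,0,-0.5,-1],
    [0,6.5,0,8.3,0,-0.5,-1],
    [0,6.5,0,8.3,0,-0.5,-1],
    [0,6.5,0,8.3,0,-0.5,-1],
    [0,4,0,4.8,0,-0.2,-1],
    [0,0,0,0,0,0,-1],
  ],
)

```text
clock: 28.85
position: [0.513, -0.2988, 0.1101]
tcp_rot: [-93.0, 35.4, 179.0]
force: [-1.6, -2.4, -2.5]
grip_width: 0.0158
```

```bash
python3 wa.py
```

```text
pos theta -91.2 r 68.3mm n -3.8mm; tool theta -94.7 tilt err along X 0.5 Y -0.3 deg
F [-1.6 -2.4 -2.5] M [-0.4   0.77  0.03] w 0.01579855173129555 q [-58.    5.1 118.   43.9  47.8   4.3] t 28.85
```

Request:
send_rows(
  deltas=[
    [0,4,0,5,0,-0.2,-1],
    [0,6,0,8,0,-0.5,-1],
    [0,6,0,8,0,-0.5,-1],
    [0,6,0,8,0,-0.5,-1],
    [0,5,0,6.5,0,-0.3,-1],
    [0,0,0,0,0,0,-1],
    [0,0,0,0,0,0,-1],
    [0,0,0,0,0,0,-1],
  ],
)

```text
clock: 29.85
position: [0.4871, -0.2914, 0.0925]
tcp_rot: [-110.0, 30.1, 147.8]
force: [-1.6, -1.6, -1.7]
grip_width: 0.0159
```

```bash
python3 wa.py; python3 -c "
from h import *
im,c=shoot('side'); crop(np.clip(im*1.8,0,255).astype('uint8'),180,100,325,240,4.2,'pics/s11.png')
im,c=shoot('top'); crop(np.clip(im*1.5,0,255).astype('uint8'),200,115,340,245,5.6,'pics/t11.png')"
```

```text
pos theta -118.7 r 66.9mm n -3.7mm; tool theta -121.4 tilt err along X 0.6 Y -0.6 deg
F [-1.6 -1.6 -1.7] M [-0.2   0.74 -0.04] w 0.015917675161366013 q [-60.4   3.5 122.4  45.8  47.   26.3] t 29.85
```

View pics/s11.png

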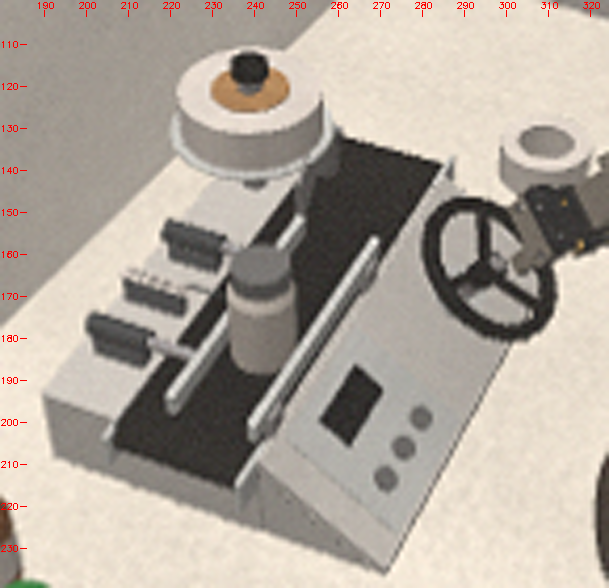

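View pics/t11.png

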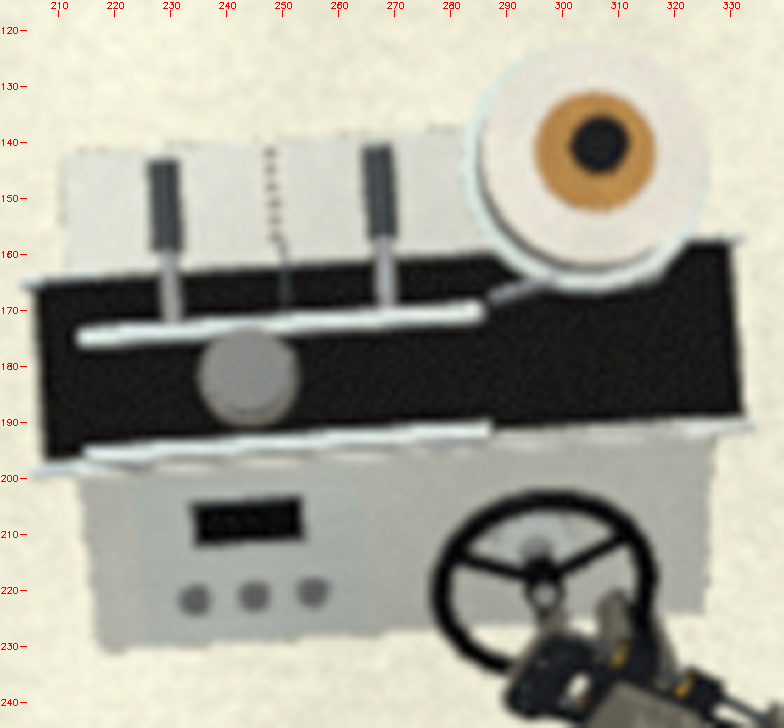

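```bash
python3 - <<'E'
from wheel import *
s,y=.0759,-.0904
def lab(p): d=p[:2]-q[:2];cs,sn=np.cos(q[2]),np.sin(q[2]); return np.round([cs*d[0]+sn*d[1],-sn*d[0]+cs*d[1]],4)
for p in [(213.8,176.4),(285.5,171.6),(214.7,194),(287,190.2)]: print(lab(onz(T,*p,.14)))
# spoke angle by intersecting pixel rays with wheel plane, relative to observed centre
Rl=np.array([[np.cos(q[2]),-np.sin(q[2]),0],[np.sin(q[2]),np.cos(q[2]),0],[0,0,1]])
def onpl(c,u,v,h=.058):
    o,d=ray(c,u,v); n=Rl@N; P=W(ctr(s,y,h))[0]; t=(P-o)@n/(d@n); e=Rl.T@(o+t*d-P); return np.array([e@X,e@Y])*1000
for nm,c,pts,off in (("top0",T,[(307.7,207),(303.1,232),(279,218.4)],0),("top",T,[(310.6,210.0),(282,213.3)],0),
   ):
    for p in pts:
        e=onpl(c,*p); print(nm,p,e,np.degrees(np.arctan2(e[1],e[0])), "centre-corr",np.degrees(np.arctan2(e[1],e[0]-1.5)))
E
```

```text
[0.0253 0.2014]
[ 0.027  -0.0579]
[-0.0384  0.2016]
[-0.0404 -0.0589]
top0 (307.7, 207) [ 54.91924665 -38.46618092] -35.00791705767122 centre-corr -35.7569410524722
top0 (303.1, 232) [-55.72958095 -23.66543505] -156.99161018581856 centre-corr -157.5340477624468
top0 (279, 218.4) [12.85090526 65.47364801] 78.89537705142783 centre-corr 80.16461830208806
top (310.6, 210.0) [ 41.16840326 -49.29065492] -50.1307866931432 centre-corr -51.17339398734084
top (282, 213.3) [34.45141045 54.29313087] 57.603053096771724 centre-corr 58.74573503543426
```

Request:
send_rows(
  deltas=[
    [0,3,0,3.6,0,-0.1,-1],
    [0,4,0,4.8,0,-0.2,-1],
    [0,3,0,3.6,0,-0.1,-1],
    [0,0,0,0,0,0,-1],
    [0,0,0,0,0,0,-1],
    [0,0,0,0,0,0,-1],
    [0,0,0,0,0,0,-1],
    [0,0,0,0,0,0,-1],
  ],
)

```text
clock: 30.95
position: [0.4799, -0.2862, 0.0877]
tcp_rot: [-114.9, 26.5, 137.3]
force: [-3.1, -1.3, -1.1]
grip_width: 0.016
```

```bash
python3 wa.py; python3 -c "
from h import *
im,c=shoot('wrist','pics/w12.png')
im,c=shoot('top'); crop(np.clip(im*1.2,0,255).astype('uint8'),205,150,325,240,6.6,'pics/t12.png')"
```

```text
pos theta -127.4 r 66.5mm n -3.8mm; tool theta -131.3 tilt err along X 0.7 Y -0.8 deg
F [-3.1 -1.3 -1.1] M [-0.32  0.84  0.15] w 0.016010840608114155 q [-60.9   2.7 123.9  46.4  46.6  34.9] t 30.95
```

View pics/w12.png

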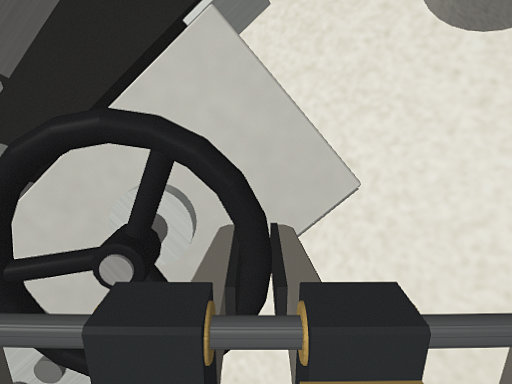

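View pics/t12.png

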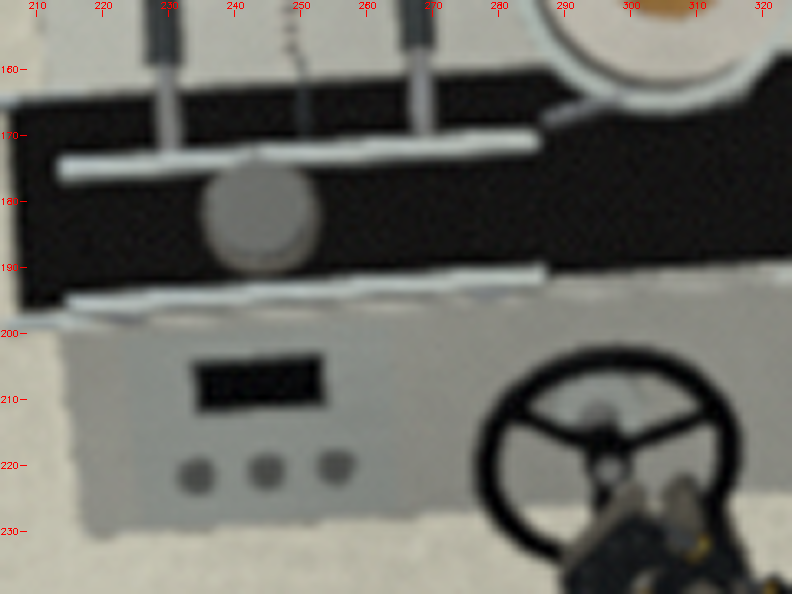

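Request:
send_rows(
  deltas=[
    [0,0,0,0,0,0,-0.1],
    [0,0,0,0,0,0,-0.1],
    [0,0,0,0,0,0,-0.1],
    [0,0,0,0,-10,0,-0.1],
    [0,0,0,0,-30,0,-0.1],
    [0,0,0,0,-40,0,-0.1],
    [0,0,0,0,-30,0,-0.1],
    [0,0,0,0,0,0,-0.1],
  ],
)

```text
clock: 32.05
position: [0.4141, -0.2898, 0.1819]
tcp_rot: [-115.1, 26.6, 137.1]
force: [-0.2, 0.4, 0.4]
grip_width: 0.0412
```

```bash
python3 wa.py; python3 -c "
from h import *
im,c=shoot('wrist','pics/w13.png')
im,c=shoot('top'); crop(np.clip(im*1.2,0,255).astype('uint8'),205,150,325,240,6.6,'pics/t13.png')"
```

```text
pos theta -128.4 r 65.0mm n 111.2mm; tool theta -131.4 tilt err along X 0.9 Y -0.8 deg
F [-0.2  0.4  0.4] M [ 0.1   0.32 -0.  ] w 0.04117632436877514 q [-70.2 -14.9 127.3  39.3  62.6  39.5] t 32.05
```

View pics/w13.png

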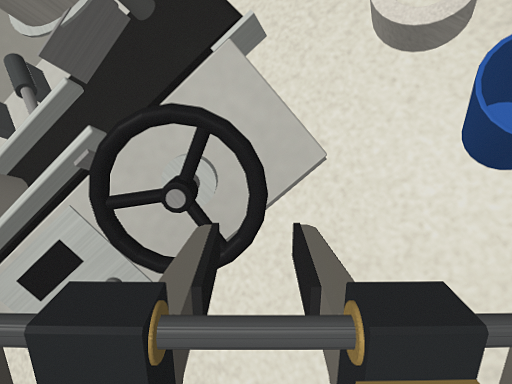

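View pics/t13.png

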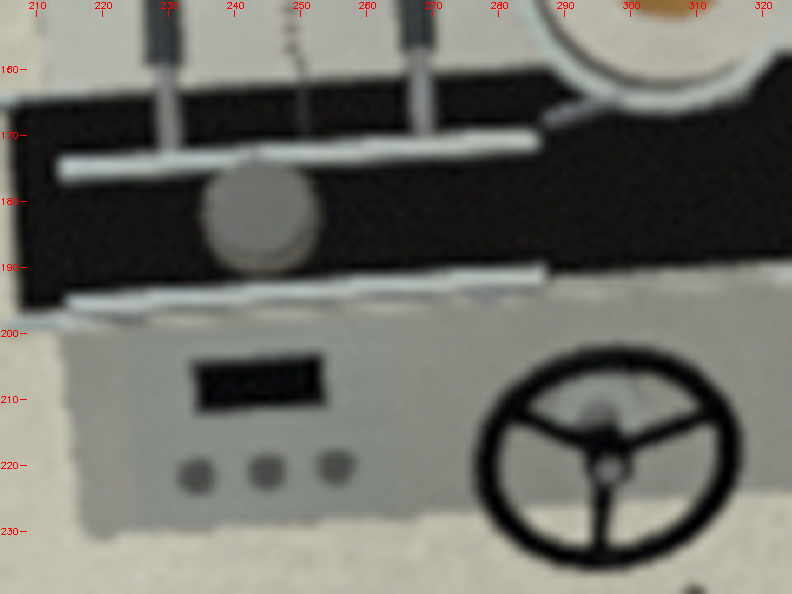

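```bash
cat > ang.py <<'E'
from wheel import *
from scipy.ndimage import map_coordinates, gaussian_filter
s0,y0=.0759,-.0904
def fit(fn,c,guess,sig=.8,rmax=.058):
    g=gaussian_filter(cv2.cvtColor(cv2.imread(fn),cv2.COLOR_BGR2GRAY).astype(float),sig)
    tt=np.radians(np.arange(0,360,4)); rr=np.arange(.022,rmax,.003)
    def cost(p):
        ds,dy,a=p
        P=[rimpt(s0+ds,y0+dy,tt)]; L=[np.array([rimpt(s0+ds,y0+dy,np.radians(k)-a,r)[0] for r in rr]) for k in (0,120,240)]
        P=np.vstack(P+L); uv=proj(c,W(P)); v=map_coordinates(g,[uv[:,1],uv[:,0]],order=1,mode='nearest')
        v=np.minimum(v,110)
        return v[:90].mean()+v[90:].mean()
    best=None
    from scipy.optimize import minimize
    for da in (-.25,-.12,0,.12,.25):
        r=minimize(cost,[0,0,guess+da],method='Nelder-Mead',options=dict(initial_simplex=np.array([[0,0,guess+da],[.003,0,guess+da],[0,.003,guess+da],[0,0,guess+da+.1]]),xatol=1e-5,fatol=1e-3))
        if best is None or r.fun<best.fun: best=r
    return best.x,best.fun
if __name__=="__main__":
    im,c=shoot('top','pics/t14.png')
    print("top0",fit("pics/top1.png",T,.69)); print("top now",fit("pics/t14.png",T,3.3))
    print("wrist now",fit("pics/w13.png",load('wrist'),3.3,1.5))
E
python3 ang.py
```

```text
top0 (array([-0.0046352 ,  0.00128091,  0.61568434]), np.float64(54.69980171106243))
top now (array([-4.82068304e-03,  1.07648036e-03,  3.22582570e+00]), np.float64(57.321430616961436))
wrist now (array([ 9.50944320e-04, -3.59368326e-03,  3.19778717e+00]), np.float64(57.82425909634095))
```

```bash
python3 - <<'E'
from h import *
im=cv2.imread('pics/w13.png'); crop(im,0,60,130,220,3.7,'pics/w13a.png')
E
```

```text
(no output)
```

View pics/w13a.png

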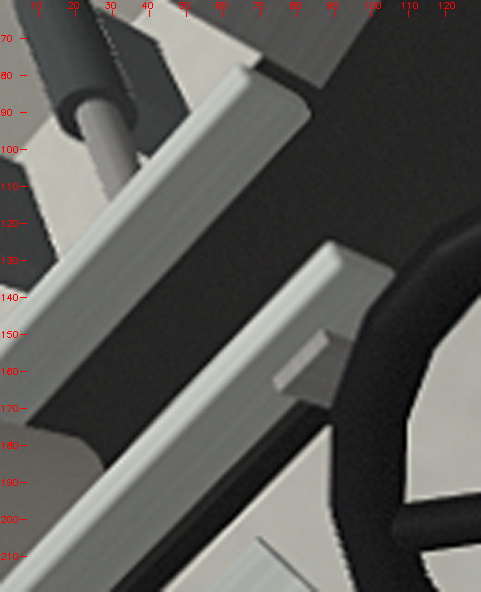

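```bash
python3 - <<'E'
from h import *
from wheel import q
c=load('wrist')
def lab(p): d=p[:2]-q[:2];cs,s=np.cos(q[2]),np.sin(q[2]); return np.round([cs*d[0]+s*d[1],-s*d[0]+cs*d[1]],4)
for n,u,v,z in [("mov bot R",82.7,91.6,.118),("mov bot mid",45,132.3,.118),("mov bot L",6.3,174.4,.118),("mov top R",69.3,79.5,.14),("fix R",88.1,124.4,.14),("fix mid",44,169.2,.14),("fix L",0,215,.14)]: print(n,lab(onz(c,u,v,z)))
E
```

```text
mov bot R [ 0.0262 -0.0579]
mov bot mid [0.0255 0.0068]
mov bot L [0.0248 0.0785]
mov top R [ 0.0228 -0.064 ]
fix R [-0.042  -0.0604]
fix mid [-0.0413  0.0046]
fix L [-0.0411  0.0761]
```

The estimates put the lane at 65 to 67 mm, slightly wide. I'll regrip and wind about 0.15 rad further.

Request:
send_rows(
  deltas=[
    [0,0,0,0,15,1.5,-0.1],
    [0,0,0,0,25,0,-0.1],
    [0,0,0,0,28,0,-0.1],
    [0,0,0,0,24,0,-0.1],
    [0,0,0,0,12,0,-0.1],
    [0,0,0,0,4,0,-0.1],
    [0,0,0,0,0,0,-0.1],
    [0,0,0,0,0,0,-0.1],
  ],
)

```text
clock: 33.2
position: [0.4783, -0.2764, 0.0779]
tcp_rot: [-115.6, 25.3, 137.3]
force: [0.1, 0.2, 0.3]
grip_width: 0.0414
```

```bash
python3 wa.py
```

```text
pos theta -137.3 r 63.5mm n -11.3mm; tool theta -131.8 tilt err along X 0.3 Y 0.4 deg
F [0.1 0.2 0.3] M [0.07 0.23 0.01] w 0.04142071410788985 q [-60.6   3.5 124.3  46.6  46.8  34.9] t 33.2
```

Request:
send_rows(
  deltas=[
    [0,4,0,0,-6,3,-0.1],
    [0,0,0,0,0,0,-0.1],
    [0,0,0,0,0,0,-1],
    [0,0,0,0,0,0,-1],
    [0,0,0,0,0,0,-1],
    [0,0,0,0,0,0,-1],
    [0,0,0,0,0,0,-1],
    [0,0,0,0,0,0,-1],
  ],
)

```text
clock: 34.2
position: [0.4737, -0.2796, 0.0832]
tcp_rot: [-117.3, 23.6, 133.3]
force: [-0.8, 1.2, 1.5]
grip_width: 0.0156
```

```bash
python3 wa.py
```

```text
pos theta -136.1 r 66.1mm n -4.2mm; tool theta -135.8 tilt err along X 0.5 Y 0.4 deg
F [-0.8  1.2  1.5] M [ 0.35  0.22 -0.23] w 0.015605849282549843 q [-61.5   2.6 124.5  46.2  47.7  38.9] t 34.2
```

Request:
send_rows(
  deltas=[
    [0,2,0,3,0,-0.1,-1],
    [0,3,0,4,0,-0.1,-1],
    [0,3,0,4,0,-0.1,-1],
    [0,0,0,0,0,0,-1],
    [0,0,0,0,0,0,-1],
    [0,0,0,0,0,0,-1],
    [0,0,0,0,0,0,-1],
    [0,0,0,0,0,0,-1],
  ],
)

```text
clock: 35.2
position: [0.47, -0.2749, 0.0809]
tcp_rot: [-120.1, 20.2, 125.2]
force: [-0.0, 0.3, 0.2]
grip_width: 0.0153
```

```bash
python3 wa.py
```

```text
pos theta -141.7 r 65.8mm n -4.2mm; tool theta -144.0 tilt err along X 0.7 Y -0.1 deg
F [-0.   0.3  0.2] M [0.14 0.1  0.02] w 0.015262480550329948 q [-61.6   1.7 125.9  47.   46.9  46.2] t 35.2
```

Request:
send_rows(
  deltas=[
    [0,0,0,0,0,0,-0.1],
    [0,0,0,0,0,0,-0.1],
    [0,0,0,0,0,0,-0.1],
    [0,0,0,0,-10,0,-0.1],
    [0,0,0,0,-30,0,-0.1],
    [0,0,0,0,-50,0,-0.1],
    [0,0,0,0,-50,0,-0.1],
    [0,0,0,0,-30,0,-0.1],
  ],
)

```text
clock: 36.2
position: [0.3668, -0.2814, 0.2223]
tcp_rot: [-120.0, 19.9, 125.4]
force: [-0.1, -0.5, 0.5]
grip_width: 0.0413
```

```bash
python3 wa.py; python3 go.py .58 0 .31 131; python3 -c "
from h import *
im,c=shoot('wrist','pics/w15.png')
im,c=shoot('top','pics/t15.png')
from ang import *
print(fit('pics/t15.png',T,3.35),fit('pics/w15.png',load('wrist'),3.35,1.5))"
```

```text
pos theta -145.0 r 67.4mm n 170.9mm; tool theta -144.0 tilt err along X 0.5 Y 0.0 deg
F [-0.1 -0.5  0.5] M [0.03 0.3  0.02] w 0.041310377465105706 q [-77.2 -24.3 129.1  36.8  73.4  51.8] t 36.2
rotvec tool deg [ 28.7  -0.2 -20.9] shift in now-frame [  69.9   65.5 -351. ] in target frame [  72.5  -87.7 -345.5]
t 36.2 pos [ 0.3668 -0.2814  0.2223] rot [-120.    19.9  125.4] F [-0.08 -0.46  0.54] M [0.03 0.3  0.02] w 0.0413 q [-77.2 -24.3 129.1  36.8  73.4  51.8]
(array([-4.86555975e-03,  1.23449094e-03,  3.32036711e+00]), np.float64(57.15342143586159)) (array([ 7.10925289e-04, -1.73389823e-03,  3.30234174e+00]), np.float64(54.74313706907134))
```

View pics/w15.png

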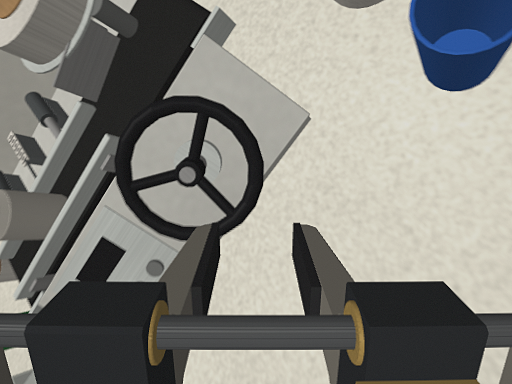

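Both spoke fits give about 3.31 rad, so the lane is about 64.3 mm. I'll verify from overhead.

Request:
send_rows(
  deltas=[
    [7.2,0,-5.2,0,-50,0,0],
    [7.2,0,-5.2,0,-35,0,0],
    [7.2,0,-5.2,0,0,0,0],
    [7.1,0,-5.2,0,0,0,0],
    [0,0,0,10,0,-45,0],
    [0,0,0,12,0,-55,0],
    [0,0,0,12,0,-55,0],
    [0,0,0,12,0,-55,0],
  ],
)

```text
clock: 37.3
position: [0.4553, -0.1084, 0.2827]
tcp_rot: [-89.1, -1.0, 130.4]
force: [-0.0, 0.0, -0.3]
grip_width: 0.0462
```

```bash
python3 go.py .58 0 .31 131
```

```text
rotvec tool deg [-0.9 -0.6  1. ] shift in now-frame [   2.4  -29.9 -164.8] in target frame [ 1.000e-01 -2.730e+01 -1.652e+02]
t 37.3 pos [ 0.4553 -0.1084  0.2827] rot [-89.1  -1.  130.4] F [-0.04  0.   -0.25] M [ 0.07 -0.03 -0.09] w 0.0462 q [-27.9  -7.9 102.8  -0.5  86.4 111.8]
```

Request:
send_rows(
  deltas=[
    [0,0,1,0,-30,-30,0],
    [0,0,0,0,0,-45,0],
    [0,0,0,0,0,-50,0],
    [0,0,0,0,0,-30,0],
    [0,0,0,0,0,-5,0],
    [0,0,0,0,0,0,0],
    [0,0,0,0,0,0,0],
    [0,0,0,0,0,0,0],
  ],
)

```text
clock: 38.3
position: [0.5805, 0.0063, 0.2989]
tcp_rot: [-88.7, -0.7, 131.0]
force: [-0.7, -0.7, 0.6]
grip_width: 0.0459
```

```bash
python3 go.py .58 0 .31 131;python3 - <<'E'
from h import *
im,c=shoot('wrist','pics/w16.png')
im,c=shoot('side'); crop(np.clip(im*1.8,0,255).astype('uint8'),180,100,325,240,4.2,'pics/s16.png')
E
```

```text
rotvec tool deg [-1.3  0.1  0.7] shift in now-frame [ -4.3 -11.    4.8] in target frame [ -4.4 -11.1   4.5]
t 38.3 pos [0.5805 0.0063 0.2989] rot [-88.7  -0.7 131. ] F [-0.69 -0.73  0.56] M [ 0.09 -0.02  0.  ] w 0.0459 q [-11.    8.9  84.1  -0.6  88.3 128. ]
```

View pics/w16.png

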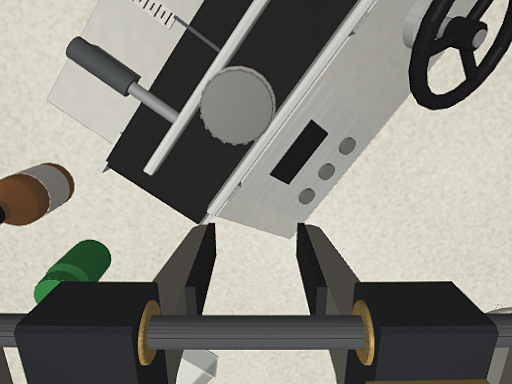

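View pics/s16.png

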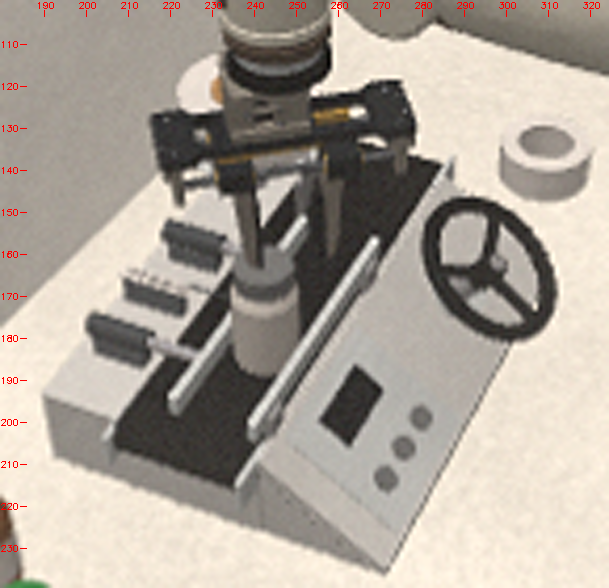

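```bash
python3 - <<'E'
from h import *
im=cv2.imread('pics/w16.png'); im=np.clip(im*.8,0,255).astype('uint8'); crop(im,130,0,390,225,2.6,'pics/w16a.png')
crop(im,135,100,255,225,4.8,'pics/w16b.png'); crop(im,210,0,390,115,4.3,'pics/w16c.png')
E
```

```text
(no output)
```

View pics/w16b.png

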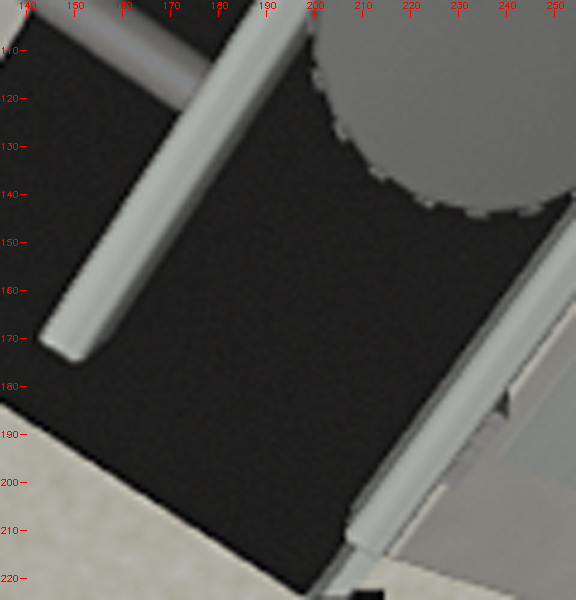

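View pics/w16c.png

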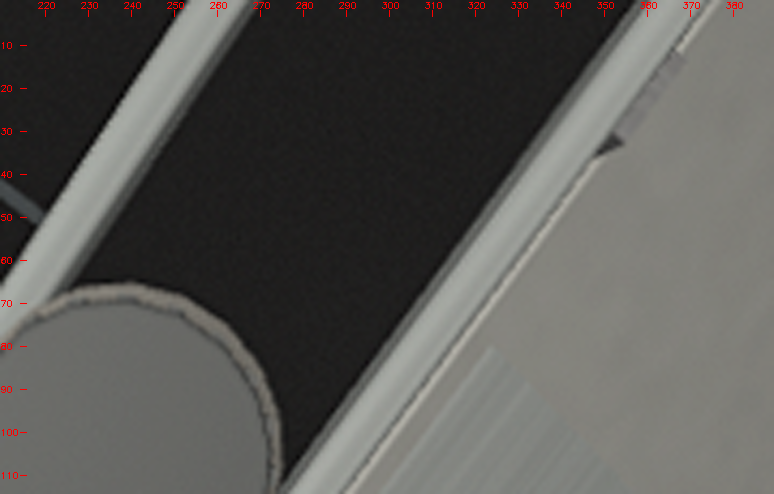

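```bash
python3 - <<'E'
from h import *
from wheel import q
c=load('wrist')
def lab(p): d=p[:2]-q[:2];cs,s=np.cos(q[2]),np.sin(q[2]); return np.round([cs*d[0]+s*d[1],-s*d[0]+cs*d[1]],4)
for n,u,v,z in [("mov L",151.2,174.9,.14),("mov",250.9,22.8,.14),("mov outer",143.5,170.3,.14),("fix L",206.8,210.3,.14),("fix",318.8,46,.14),("jar lid",237.5,105.5,.215)]: print(n,lab(onz(c,u,v,z)))
E
```

```text
mov L [0.0234 0.1976]
mov [0.0245 0.0305]
mov outer [0.0318 0.198 ]
fix L [-0.0411  0.1965]
fix [-0.0347  0.0099]
jar lid [-0.0063  0.0899]
```

```bash
python3 - <<'E'
from h import *
from wheel import q
c=load('wrist')
def lab(p): d=p[:2]-q[:2];cs,s=np.cos(q[2]),np.sin(q[2]); return np.round([cs*d[0]+s*d[1],-s*d[0]+cs*d[1]],4)
g=cv2.cvtColor(cv2.imread('pics/w16.png'),cv2.COLOR_BGR2GRAY)
for y in (20,40,160,190):
    r=g[y]; print(y,[int(v) for v in (r[240:380] if y<100 else r[140:260])])
E
```

```text
20 [145, 194, 205, 209, 211, 206, 202, 198, 193, 192, 196, 196, 180, 155, 108, 93, 81, 46, 37, 35, 38, 36, 38, 37, 40, 37, 38, 38, 35, 34, 39, 36, 38, 36, 36, 35, 35, 36, 36, 36, 40, 38, 37, 34, 37, 38, 34, 37, 38, 33, 38, 38, 37, 39, 38, 37, 38, 36, 39, 37, 35, 36, 39, 37, 39, 37, 35, 37, 39, 36, 40, 37, 39, 37, 38, 36, 37, 39, 39, 37, 35, 37, 34, 37, 37, 36, 38, 34, 37, 37, 40, 36, 37, 37, 37, 37, 34, 40, 38, 38, 36, 33, 53, 105, 121, 123, 162, 190, 197, 203, 205, 204, 202, 196, 193, 190, 192, 193, 175, 139, 143, 151, 155, 155, 153, 158, 161, 160, 160, 159, 159, 158, 158, 158, 158, 157, 159, 159, 159, 157]
40 [142, 99, 92, 76, 42, 35, 37, 38, 38, 39, 37, 39, 39, 36, 39, 37, 35, 37, 38, 36, 37, 37, 38, 37, 38, 39, 37, 36, 38, 37, 39, 37, 35, 40, 39, 39, 39, 36, 38, 36, 36, 37, 40, 38, 33, 38, 36, 39, 38, 35, 39, 39, 38, 35, 35, 40, 38, 38, 34, 36, 40, 34, 39, 35, 35, 36, 37, 38, 37, 36, 36, 37, 37, 40, 38, 38, 37, 39, 38, 36, 38, 34, 38, 39, 38, 34, 32, 33, 73, 124, 119, 139, 188, 195, 202, 207, 208, 203, 200, 192, 189, 194, 195, 178, 146, 159, 206, 188, 165, 161, 160, 162, 160, 160
[... 478 characters left out ...]
39, 41, 39, 36, 39, 39, 39, 38, 38, 40, 40, 40, 40, 40, 41, 38, 37, 34, 44, 113, 122, 128, 186, 200, 206, 208, 205, 195, 191, 190, 190, 195, 180, 142, 191, 216, 186, 167]
190 [215, 215, 219, 228, 196, 88, 9, 23, 32, 33, 37, 37, 38, 37, 37, 37, 39, 35, 38, 36, 36, 40, 38, 40, 41, 38, 40, 38, 39, 39, 38, 41, 39, 37, 37, 37, 39, 38, 39, 37, 37, 38, 37, 35, 37, 39, 37, 37, 38, 38, 39, 38, 38, 38, 36, 35, 37, 36, 37, 39, 37, 37, 39, 37, 40, 38, 39, 39, 37, 37, 38, 40, 38, 42, 38, 37, 37, 30, 47, 116, 124, 125, 185, 202, 208, 211, 207, 202, 196, 193, 193, 200, 181, 145, 149, 158, 160, 161, 162, 165, 164, 167, 174, 162, 162, 164, 163, 165, 164, 165, 165, 163, 163, 165, 164, 164, 166, 166, 164, 163]
```

```bash
python3 - <<'E'
from h import *
from wheel import q
c=load('wrist')
def lab(p): d=p[:2]-q[:2];cs,s=np.cos(q[2]),np.sin(q[2]); return np.round([cs*d[0]+s*d[1],-s*d[0]+cs*d[1]],4)
for n,u,v in [("mov",253.3,20),("mov",240.2,40),("mov",160.9,160),("fix",345.9,20),("fix",331.2,40),("fix",243.4,160),("fix",221.4,190)]: print(n,lab(onz(c,u,v,.14)))
E
```

```text
mov [0.0242 0.0275]
mov [0.0239 0.0473]
mov [0.0235 0.1794]
fix [-0.0404 -0.0206]
fix [-0.0404 -0.0005]
fix [-0.0408  0.1327]
fix [-0.0409  0.1702]
```

The overhead measurement gives a lane of 64.5 mm, and the jar axis is at lab x ≈ -6 mm, y ≈ 90 mm. The arm is clear, so I'll do a last look at the tray and then hand in.

```bash
python3 - <<'E'
from h import *
im,c=shoot('top','pics/t17.png'); crop(np.clip(im*1.4,0,255).astype('uint8'),90,120,390,260,2.6,'pics/t17c.png')
E
```

```text
(no output)
```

View pics/t17c.png

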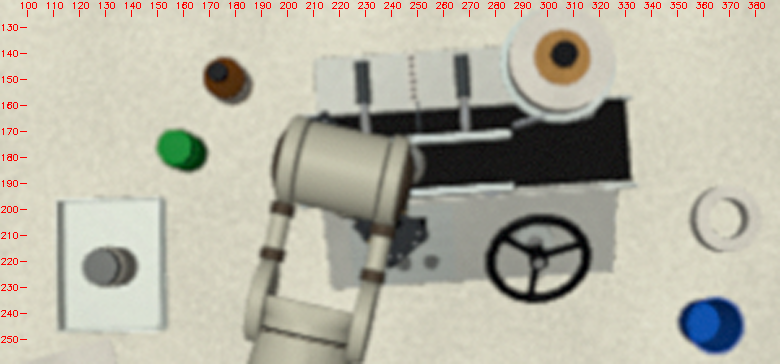

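The empty jar stands mid-tray at (128,222). The amber bottle (173,147), cup (363,245) and reel (367,204) are where they started.

```bash
python3 -c "
from workcell import bot
print(bot.sense()['joint_vel'].round(2)); print(bot.job_done())"
```

```text
[ 0.27  0.26 -0.23 -0.02 -0.11  0.01]
the job is handed in; nothing more can be done
None
```

I handed the job in at about 38 s of the 72 s allowed; it reported no verdict.

- **Filled jar:** The jar nearer the robot pulled about 3.5 N when lifted, so it is the filled one. It stands upright on the belt between the rails, with its axis at x ≈ -6 mm, y ≈ 90 mm in the labeller's frame.
- **Empty jar:** The other jar gave a steady reading of only about 0.1 to 0.8 N, close to sensor noise, so it is the empty one. It stands upright near the middle of the returns tray.
- **Lane:** I wound the rail in by gripping the handwheel's rim, in two grips. The final overhead wrist picture gives 64.5 mm. The spoke angle of about 3.31 rad agrees, at 64.3 mm.
- **Disagreement:** After the first grip the estimates ranged from about 65 to 67 mm, so I wound in slightly further before the final check. The fixed top camera had read the lane about 2.5 mm too narrow at the start, so I didn't rely on it for the final width.
- **Other things:** The amber bottle, blue cup and spare reel looked unmoved in the last top picture. The gripper was clear of everything at hand-in.

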